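# Put the hand stamps away in the free wells

## Task

Pull the hand stamps out of their tight foam case by their handles, wiggling a little if they stick, and stand each one fully down in a free well of the wooden block. Some wells are already taken by offcuts hidden under identical sprung covers, so feel which covers give way and don't force one that resists. When the case is empty, put its lid on squarely, seated flat inside the case's wall; leave the glue bottles and the sanding board where they are.

Things in the scene. Friction and masses are not known exactly. Their poses are not given: they have to be found in the camera images.
- block: Fixed wooden storage block, 226 x 128 x 70 mm (x, y, z), with 8 square wells, 4 along its x by 2 along its y, each 44 mm square with its floor 8 mm up. Origin: centre of its underside, z up. Each has a sprung cork cover, all alike; 3 or 4 hide an offcut of wood, the rest are free. A stamp sinks in a free well until its foot is 15 mm above the block's underside.
- case: Fixed grey case, 250 x 90 x 67 mm (x, y, z), filled with foam whose top is 61 mm above the table; its wall stands 6 mm higher round a recess of 240 x 80 mm for the lid. Origin: centre of its underside, z up. Four pockets along x, each 25 mm (x) by 22 mm (y). A sprung pad presses each stamp in y with about 6 N: pulling one straight up takes some 10 to 20 N at first.
- lid: Loose plywood lid of the case, 232 x 72 x 10 mm (x, y, z), 0.22 kg, flat on the table. Origin: centre of its underside. A wooden grip bar stands at its centre: 22 mm thick along x, 50 mm long along y, its top 50 mm above the underside. It drops into the case's recess with 4 mm play a side, either way round; its underside then rests on the foam, 61 mm above the case's underside.
- cell0 (a point): Centre of well 0 at the block's rim, 70 mm above the table; axes as the block's; in the block's frame x -81, y -32 mm. Its cover (41 mm square, top 4 mm below the rim) sinks up to 51 mm under a light push (0.3 to 0.6 N, less than a stamp's weight) if the well is free and springs back; over an offcut it gives 3 mm and then resists firmly (4 N per mm), 9 mm at most.
- cell1 (a point): Centre of well 1 at the block's rim, 70 mm above the table; axes as the block's; in the block's frame x -27, y -32 mm. Its cover (41 mm square, top 4 mm below the rim) sinks up to 51 mm under a light push (0.3 to 0.6 N, less than a stamp's weight) if the well is free and springs back; over an offcut it gives 3 mm and then resists firmly (4 N per mm), 9 mm at most.
- cell2 (a point): Centre of well 2 at the block's rim, 70 mm above the table; axes as the block's; in the block's frame x +27, y -32 mm. Its cover (41 mm square, top 4 mm below the rim) sinks up to 51 mm under a light push (0.3 to 0.6 N, less than a stamp's weight) if the well is free and springs back; over an offcut it gives 3 mm and then resists firmly (4 N per mm), 9 mm at most.
- cell3 (a point): Centre of well 3 at the block's rim, 70 mm above the table; axes as the block's; in the block's frame x +81, y -32 mm. Its cover (41 mm square, top 4 mm below the rim) sinks up to 51 mm under a light push (0.3 to 0.6 N, less than a stamp's weight) if the well is free and springs back; over an offcut it gives 3 mm and then resists firmly (4 N per mm), 9 mm at most.
- cell4 (a point): Centre of well 4 at the block's rim, 70 mm above the table; axes as the block's; in the block's frame x -81, y +32 mm. Its cover (41 mm square, top 4 mm below the rim) sinks up to 51 mm under a light push (0.3 to 0.6 N, less than a stamp's weight) if the well is free and springs back; over an offcut it gives 3 mm and then resists firmly (4 N per mm), 9 mm at most.
- cell5 (a point): Centre of well 5 at the block's rim, 70 mm above the table; axes as the block's; in the block's frame x -27, y +32 mm. Its cover (41 mm square, top 4 mm below the rim) sinks up to 51 mm under a light push (0.3 to 0.6 N, less than a stamp's weight) if the well is free and springs back; over an offcut it gives 3 mm and then resists firmly (4 N per mm), 9 mm at most.
- cell6 (a point): Centre of well 6 at the block's rim, 70 mm above the table; axes as the block's; in the block's frame x +27, y +32 mm. Its cover (41 mm square, top 4 mm below the rim) sinks up to 51 mm under a light push (0.3 to 0.6 N, less than a stamp's weight) if the well is free and springs back; over an offcut it gives 3 mm and then resists firmly (4 N per mm), 9 mm at most.
- cell7 (a point): Centre of well 7 at the block's rim, 70 mm above the table; axes as the block's; in the block's frame x +81, y +32 mm. Its cover (41 mm square, top 4 mm below the rim) sinks up to 51 mm under a light push (0.3 to 0.6 N, less than a stamp's weight) if the well is free and springs back; over an offcut it gives 3 mm and then resists firmly (4 N per mm), 9 mm at most.
- stamp0: Hand stamp 0 (may be absent; 3 or 4 are present, all alike): a square steel die 22 x 22 x 70 mm with a round wooden handle on top, 26 mm across, 45 mm long; about 0.2 kg. Origin: centre of its foot; z towards the handle. Starts upright in the case's pocket at x -93 mm in the case's frame, foot 6 mm above its underside; the handle and 15 mm of die stand out of the foam.
- stamp1: Hand stamp 1 (may be absent; 3 or 4 are present, all alike): a square steel die 22 x 22 x 70 mm with a round wooden handle on top, 26 mm across, 45 mm long; about 0.2 kg. Origin: centre of its foot; z towards the handle. Starts upright in the case's pocket at x -31 mm in the case's frame, foot 6 mm above its underside; the handle and 15 mm of die stand out of the foam.
- stamp2: Hand stamp 2 (may be absent; 3 or 4 are present, all alike): a square steel die 22 x 22 x 70 mm with a round wooden handle on top, 26 mm across, 45 mm long; about 0.2 kg. Origin: centre of its foot; z towards the handle. Starts upright in the case's pocket at x +31 mm in the case's frame, foot 6 mm above its underside; the handle and 15 mm of die stand out of the foam.
- stamp3: Hand stamp 3 (may be absent; 3 or 4 are present, all alike): a square steel die 22 x 22 x 70 mm with a round wooden handle on top, 26 mm across, 45 mm long; about 0.2 kg. Origin: centre of its foot; z towards the handle. Starts upright in the case's pocket at x +93 mm in the case's frame, foot 6 mm above its underside; the handle and 15 mm of die stand out of the foam.
- glue0: White glue bottle, 52 mm across, 150 mm tall, standing; origin at the centre of its underside. A bystander.
- glue1: A second glue bottle, the same. A bystander.
- sandboard: Sanding board, 120 x 90 x 18 mm, lying flat; origin at the centre of its underside. A bystander.

How it is judged:
At the end, for the whole second after the job is handed in: Every stamp present stands in a well of the block, foot under 30 mm above the block's underside, within 0.4 rad of upright; the lid lies in the case's recess: within 8 mm of centre, 0.08 rad of square (either way round) and 0.03 rad of flat, underside 57 to 64.5 mm above the case's; all at rest (z of each of stamp0, stamp1, stamp2, stamp3 in the frame of block below 0.03 m and x of stamp0 in the frame of block between -0.11 and 0.11 m and y of stamp0 in the frame of block between -0.06 and 0.06 m and angle between each of stamp0, stamp1, stamp2, stamp3's own z axis and vertical below 0.4 rad and linear speed of each of stamp0, stamp1, stamp2, stamp3, lid below 0.03 m/s and x of stamp1 in the frame of block between -0.11 and 0.11 m and y of stamp1 in the frame of block between -0.06 and 0.06 m and x of stamp2 in the frame of block between -0.11 and 0.11 m and y of stamp2 in the frame of block between -0.06 and 0.06 m and x of stamp3 in the frame of block between -0.11 and 0.11 m and y of stamp3 in the frame of block between -0.06 and 0.06 m and z of lid in the frame of case between 0.057 and 0.0645 m and horizontal distance between lid and case below 0.008 m and angle between the x axis of lid and the x axis of case, either way round below 0.08 rad and angle between lid's own z axis and vertical below 0.03 rad); the robot touches nothing.
It fails at once if a bystander (glue bottle or sanding board) is moved more than 30 mm (distance of any of glue0, glue1, sandboard from where it was at the start of the episode above 0.03 m).
It fails at once if a cover or the block is forced: pushed with more than 45 N by the fingers or by a stamp (contact force between any of the fingers, stamp0, stamp1, stamp2, stamp3 and block above 45 N).
Of stub0, stub1, stub2, stub3 only 3 to 4 are there at a start; the rules pass over those that are not, and their reading is None.
Of stamp0, stamp1, stamp2, stamp3 only 3 to 4 are there at a start; the rules pass over those that are not, and their reading is None.
At some moment in a run one of lid may be knocked a few centimetres aside while the robot is not near it.
It also fails if it takes over 210 s, if anything falls off the work surface, if the arm or the gripper's body presses on something with over 40 N, if the wrist force passes 120 N, or if a joint passes its speed limit or range.

## Robot

A 6-joint arm with a two-finger parallel gripper is mounted at the origin on the work surface. World frame = base frame: x ahead of the robot, y to its left, z up, the work surface at z = 0. Lengths are in m, angles in rad, forces in N, time in s.
With the tool pointing down it reaches from about 0.375 to 0.975 m from the base axis. Payload 3.8 kg.
Tool frame: the origin (TCP) lies midway between the tips of the shut fingers; the grasp point (between the pads) lies 19 mm behind it; x points along the fingers, z is the direction in which the jaws open and shut, and the axes are right-handed (so a half turn about x gives the same grasp; the last joint's range is limited). The gripper opens to 85 mm and grips with 20 to 120 N. Pads are 22 mm wide; open, the fingers measure 114 mm over their backs; the gripper's body (76 mm by 85 mm) begins 54 mm behind the grasp point. The pads swing forward as they close: fully open they stand 13 mm farther back than shut.
Start: joints at [-1.283, 0.264, 1.604, -0, 1.274, -0.037], TCP at [0.215, -0.64, 0.231] pointing down, gripper open.
Joint ranges: [-2.63, 2.63], [-0.94, 2.18], [0.31, 2.57], [-1.31, 4.45], [0, 2.66], [-2.55, 2.55]. Speed limits (rad/s): [2.57, 2.57, 3.14, 3.14, 3.14, 3.14].

## Interface

Orientations are given as a rotation vector (axis times angle).
In Python, from workcell import * gives the robot as it stands. The module is installed in compiled form; this text tells all that it offers.
- The arm moves only by the tool carry_out, never from a script. Its arguments are lists of equal length, an entry for each row: "offset": the shift along the tool's x, y, z in cm, a list of three; "delta_rot": the turn, a rotation vector about the tool's x, y, z in degrees, a list of three. A call has exactly 5 rows; each row shifts and turns the commanded pose from where the row before left it, along the tool's axes as they then stand; what a row does not reach is not made up. A row lasts 1/12 s, in which the tool goes at most 41.7 mm and 7.16 degrees, less where a joint would pass 70% of its speed; a pose out of reach is approached as far as the arm can. A call is refused whole if a number of a shift passes 4.17 or a number of a turn 7.16, either way. A call with a gripper value outside its range is refused whole. "fingers" is the opening, from -1 (shut) to 1 (fully open), set as the call begins (left out, the last holds). The fingers move at their own pace and stop on an object; "newtons" is the grip in N (left out, the last holds). Time passes only in rows, so rows that do not move let the fingers close, or fill a call up. It gives the time, the measured TCP pose, the force and the opening at its end, in the units of the state.
- read_state(): the state, without advancing time (a new reading comes with each control period).
- read_camera(name): name is "side" or "top"; returns (picture, depth): 400x640x3 uint8, red, green, blue; 400x640 float32, m along the optical axis (not along the pixel's ray), 0 where there is no reading.
- get_calibration(name): a dict with "fx", "fy", "cx", "cy" (pixels), "distortion" ([k1, k2, p1, p2, k3] as OpenCV has them; the pictures are not rectified), "R" (3x3) and "t" (3): a world point X has camera coordinates R X + t. Camera axes: x right, y down, z forward; pixel columns grow to the right and rows downward; lengths in m; the calibration is good to about 2 mm. A picture is of the moment at which its call begins. get_calibration takes no time and is no camera call.
- finish_job(): hands the job in, once; it reports no verdict.
The state is a dict: "time": time; "q": joint angles; "joint_vel": joint speeds; "joint_torque": joint torques, N m; "tool_pos": TCP position; "tcp_rot": TCP orientation; "wrist_force": force on the tool from outside, world axes, zero at the start; "torque": the same for the moment, N m; "width": opening from 0.0 (shut) to 1.0 (fully open).
Only numpy, scipy, OpenCV 4.12 (cv2) and the standard library are available. Lean on these libraries where they do the work, as an engineer would, in place of code of your own. Each camera call takes 0.05 s, during which the arm holds its last target. There are 200 camera calls.

## Working session

There is one attempt and no reset: what is moved stays moved. The work goes in short steps, Python scripts to look and compute and a tool call to move; the robot and the scene stay as the last step left them, time stands still between calls to the robot, and variables do not carry over. Pictures are saved under pics/ and viewed, about 12 in all and at most 16, crops included, and the job is handed in when it is done.

Besides the shell and the picture viewer there is one more tool, called after "Call:" by a JSON object that holds its "api" and its "payload". carry_out: Moves the arm, as the interface text tells. Its arguments: {"type":"object","properties":{"offset":{"type":"array"},"delta_rot":{"type":"array"},"fingers":{"type":"number"},"newtons":{"type":"number"}},"required":["offset","delta_rot"]}

```bash
mkdir -p pics; cat > h.py <<'E'
from workcell import *
import numpy as np, cv2
from scipy.spatial.transform import Rotation as Ro
def cloud(name):
    im,d=read_camera(name); c=get_calibration(name)
    K=np.array([[c['fx'],0,c['cx']],[0,c['fy'],c['cy']],[0,0,1.]])
    v,u=np.mgrid[0:400,0:640]
    p=cv2.undistortPoints(np.stack([u,v],-1).reshape(-1,1,2).astype(float),K,np.array(c['distortion'])).reshape(400,640,2)
    X=np.dstack([p*d[...,None],d])
    W=(X-np.array(c['t']))@np.array(c['R'])
    W[d==0]=np.nan
    return im,W
def save(n,im): cv2.imwrite('pics/'+n,im[...,::-1])
def st():
    s=read_state(); print({k:np.round(s[k],4).tolist() for k in s if k in('time','q','tool_pos','tcp_rot','wrist_force','width')}); print(np.round(Ro.from_rotvec(s['tcp_rot']).as_matrix(),3)); return s
E
python3 - <<'E'
from h import *
for n in('top','side'):
    im,W=cloud(n); save(n+'0.png',im); np.save(n+'0.npy',W); c=get_calibration(n); print(n, np.round(-np.array(c['R']).T@c['t'],3), c['fx'])
st()
E
```

```text
top [0.408 0.012 1.481] 504.9004531245742
side [0.156 0.675 0.768] 380.9432348232871
{'time': 0.1, 'q': [-1.2829, 0.2647, 1.6052, 0.0, 1.2737, -0.0369], 'tool_pos': [0.2152, -0.6391, 0.2301], 'tcp_rot': [0.9679, 1.3472, -0.9659], 'wrist_force': [-0.1892, 0.599, 0.0036], 'width': 0.9996}
[[-0.001  0.948  0.319]
 [ 0.002  0.319 -0.948]
 [-1.     0.    -0.002]]
```

View pics/top0.png

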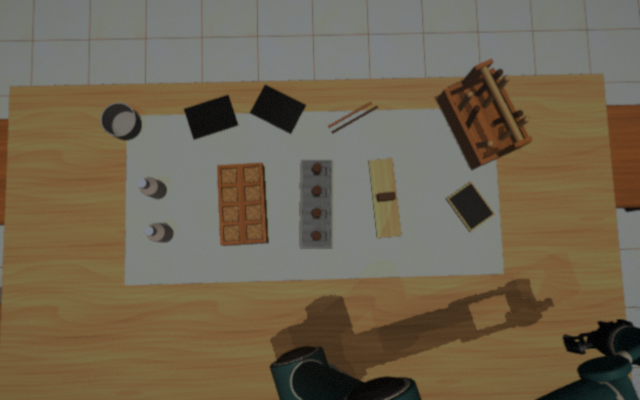

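View pics/side0.png

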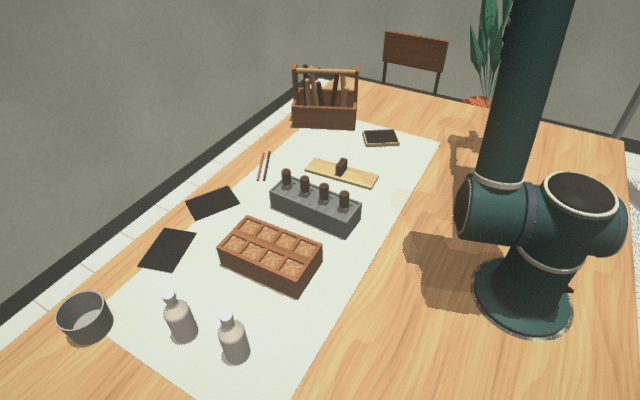

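The top view shows the block at about (243,204), the case at (316,204) with four stamps, and the lid at (384,198). The glue bottles are at the left, well clear of the block. Next I'll measure poses from the point clouds.

```bash
cat > meas.py <<'E'
from h import *
def rect(W,box,zlo,zhi):
    u0,v0,u1,v1=box; P=W[v0:v1,u0:u1].reshape(-1,3); P=P[(P[:,2]>zlo)&(P[:,2]<zhi)]
    (c,s,a)=cv2.minAreaRect((P[:,:2]*1000).astype(np.float32)); return np.round(c,1),np.round(s,1),round(a,2),len(P),np.round(np.median(P[:,2]),4)
if __name__=='__main__':
    W=np.load('top0.npy')
    print('table z',np.nanmedian(W[255:270,200:400,2]))
    print('block',rect(W,(205,150,280,255),.06,.08))
    print('case',rect(W,(292,150,342,258),.055,.075))
    print('lid',rect(W,(360,145,412,250),.006,.016)); print('bar',rect(W,(370,185,405,212),.035,.06))
    for v in (169,191,213,236): print('st',rect(W,(303,v-11,335,v+11),.105,.135))
    S=np.load('side0.npy')
    def r2(b,*a): return rect(S,b,*a)
    print('side block',r2((205,205,330,300),.064,.08)); print('side case',r2((260,165,370,240),.055,.075)); print('side lid',r2((295,150,390,195),.006,.016))
    print('bar',r2((325,150,355,180),.03,.06))
    for u,v in((286,180),(305,186),(324,194),(344,201)): print('st',r2((u-10,v-15,u+10,v+12),.09,.135), r2((u-10,v-15,u+10,v+12),.117,.135))
E
python3 meas.py
```

```text
table z 0.0014937216887690786
block (array([567. , 203.4]), array([226.7, 128.9]), 2.26, 3536, np.float64(0.0681))
case (array([562.3,  -7.1]), array([ 90. , 247.9]), 88.15, 2401, np.float64(0.062))
lid (array([ 582.2, -213.2]), array([152.2, 309.5]), 87.62, 1808, np.float64(0.01))
bar (array([ 579.1, -209.2]), array([22.8, 50.8]), 4.14, 143, np.float64(0.0498))
st (array([654. , -10.5]), array([24.2, 23. ]), 55.48, 72, np.float64(0.1205))
st (array([591.6,  -8.4]), array([24.6, 23.5]), 85.35, 75, np.float64(0.1205))
st (array([529.9,  -6.2]), array([23. , 24.9]), 41.96, 71, np.float64(0.1209))
st (array([468.3,  -3.7]), array([21.6, 24.4]), 88.42, 70, np.float64(0.1214))
side block (array([573.8, 140.1]), array([229.7, 260.1]), 2.19, 3901, np.float64(0.0683))
side case (array([567.9,  73.3]), array([253.7, 251.5]), 87.74, 2303, np.float64(0.0635))
side lid (array([ 606.9, -240.2]), array([273.2, 173. ]), 10.86, 955, np.float64(0.0107))
bar (array([ 581.5, -208. ]), array([23.4, 53.3]), 4.39, 116, np.float64(0.0485))
st (array([657.1,  -9.5]), array([25.2, 28.4]), 13.45, 117, np.float64(0.1125)) (array([657.7, -10.3]), array([24.5, 27.2]), 79.97, 49, np.float64(0.1212))
st (array([595.1,  -5.4]), array([24.2, 23.5]), 73.43, 118, np.float64(0.1137)) (array([595.2,  -7.2]), array([21.8, 25. ]), 30.61, 51, np.float64(0.1214))
st (array([532.7,  -3.5]), array([24.6, 23.6]), 78.21, 130, np.float64(0.1133)) (array([533.1,  -4.3]), array([23.4, 22.4]), 78.21, 53, np.float64(0.1212))
st (array([471.5,  -1.7]), array([25.4, 23.9]), 86.05, 135, np.float64(0.1134)) (array([471.9,  -1.8]), array([25.3, 23.1]), 86.05, 58, np.float64(0.1215))
```

Call:
{"api": "carry_out", "payload": {"offset": [[-0.4,0,0],[-0.4,0,0],[-0.4,0,0],[-0.4,0,0],[-0.4,0,0]], "delta_rot": [[4.1,0,0],[4.1,0,0],[4.1,0,0],[4.1,0,0],[4.1,0,0]], "fingers": -1, "newtons": 60}}

```text
time: 0.52
tool_pos: [0.2153, -0.6393, 0.2506]
tcp_rot: [1.237, 1.193, -1.236]
wrist_force: [0.1, -0.4, -0.7]
width: 0.299
```

Call:
{"api": "carry_out", "payload": {"offset": [[0,3.5,0],[0,3.5,0],[0,3.5,0],[0,3.5,0],[0,3.5,0]], "delta_rot": [[0,0,0],[0,0,0],[0,0,0],[0,0,0],[0,0,0]]}}

```text
time: 0.93
tool_pos: [0.3915, -0.6451, 0.2505]
tcp_rot: [1.234, 1.194, -1.234]
wrist_force: [0.8, -1.7, 0.5]
width: -0.003
```

Call:
{"api": "carry_out", "payload": {"offset": [[0,3.5,0],[0,3.5,0],[0,3.5,0],[0,3.5,0],[0,3.5,0]], "delta_rot": [[0,0,0],[0,0,0],[0,0,0],[0,0,0],[0,0,0]]}}

```text
time: 1.35
tool_pos: [0.5667, -0.6507, 0.2502]
tcp_rot: [1.234, 1.195, -1.234]
wrist_force: [0.1, -0.3, 0.5]
width: -0.004
```

Call:
{"api": "carry_out", "payload": {"offset": [[0,0,-3.5],[0,0,-3.5],[0,0,-3.5],[0,0,-3.5],[0,0,-3.5]], "delta_rot": [[0,0,0],[0,0,0],[0,0,0],[0,0,0],[0,0,0]]}}

```text
time: 1.77
tool_pos: [0.5708, -0.4745, 0.2497]
tcp_rot: [1.234, 1.196, -1.234]
wrist_force: [1.1, 0.2, 0.1]
width: -0.003
```

Call:
{"api": "carry_out", "payload": {"offset": [[0,-0.25,-3.2],[0,-0.25,-3.2],[0,-0.25,-3.2],[0,-0.25,-3.2],[0,-0.25,-3.2]], "delta_rot": [[0,0,0],[0,0,0],[0,0,0],[0,0,0],[0,0,0]]}}

```text
time: 2.18
tool_pos: [0.5631, -0.3143, 0.2506]
tcp_rot: [1.234, 1.195, -1.234]
wrist_force: [-0.1, -0.1, 0.4]
width: -0.001
```

Call:
{"api": "carry_out", "payload": {"offset": [[0,-0.25,-3.2],[0,-0.25,-3.2],[0,-0.25,-3.2],[0,-0.25,-3.2],[0,-0.25,-3.2]], "delta_rot": [[0,0,0],[0,0,0],[0,0,0],[0,0,0],[0,0,0]]}}

```text
time: 2.6
tool_pos: [0.5558, -0.1541, 0.2507]
tcp_rot: [1.233, 1.194, -1.234]
wrist_force: [0.3, 0.9, 0.0]
width: -0.002
```

Call:
{"api": "carry_out", "payload": {"offset": [[0,-0.25,-3.2],[0,-0.25,-3.2],[0,-0.25,-3.2],[0,-0.25,-3.2],[0,-0.25,-3.2]], "delta_rot": [[0,0,0],[0,0,0],[0,0,0],[0,0,0],[0,0,0]]}}

```text
time: 3.02
tool_pos: [0.5486, 0.0062, 0.2508]
tcp_rot: [1.233, 1.194, -1.234]
wrist_force: [0.5, -0.4, 0.1]
width: 0.0
```

Call:
{"api": "carry_out", "payload": {"offset": [[0,-0.25,-3.2],[0,-0.25,-3.2],[0,-0.25,-3.2],[0,-0.25,-3.2],[0,-0.25,-3.2]], "delta_rot": [[0,0,0],[0,0,0],[0,0,0],[0,0,0],[0,0,0]]}}

```text
time: 3.43
tool_pos: [0.5414, 0.1664, 0.2508]
tcp_rot: [1.233, 1.194, -1.234]
wrist_force: [-0.4, 0.2, -0.9]
width: 0.001
```

Call:
{"api": "carry_out", "payload": {"offset": [[3.5,0,0],[3.5,0,0],[3.5,0,0],[3,0,0],[0,0,0]], "delta_rot": [[0,0,0],[0,0,0],[0,0,0],[0,0,0],[0,0,0]]}}

```text
time: 3.85
tool_pos: [0.5359, 0.1636, 0.1085]
tcp_rot: [1.224, 1.201, -1.245]
wrist_force: [-1.1, -0.2, -1.0]
width: 0.001
```

```bash
python3 -c "
from h import *
st(); im,W=cloud('side'); save('s1.png',cv2.resize(im[150:330,180:420],None,fx=3,fy=3))"
```

```text
{'time': 3.85, 'q': [0.2518, 0.1665, 1.9614, -0.0, 1.0279, 1.8552], 'tool_pos': [0.5359, 0.1636, 0.1085], 'tcp_rot': [1.2238, 1.2009, -1.2451], 'wrist_force': [-1.105, -0.1817, -0.9747], 'width': 0.0005}
[[-0.014  0.999 -0.033]
 [-0.004 -0.033 -0.999]
 [-1.    -0.014  0.004]]
```

View pics/s1.png

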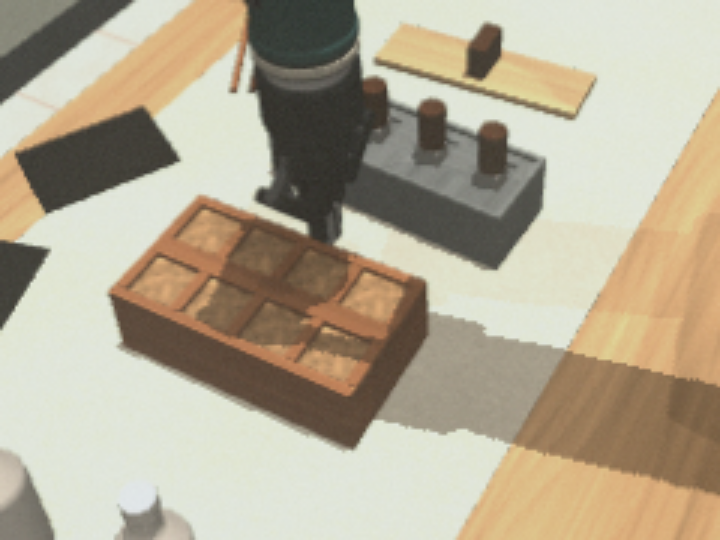

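Call:
{"api": "carry_out", "payload": {"offset": [[0,0.65,-0.75],[0,0,0],[1,0,0],[1,0,0],[0,0,0]], "delta_rot": [[0,0,0],[0,0.2,0.8],[0,0,0],[0,0,0],[0,0,0]]}}

```text
time: 4.32
tool_pos: [0.5482, 0.172, 0.095]
tcp_rot: [1.241, 1.186, -1.223]
wrist_force: [-2.1, -0.1, -0.8]
width: -0.001
```

Call:
{"api": "carry_out", "payload": {"offset": [[0,0,0],[0,0,0],[0,0,0],[0,0,0],[0,0,0]], "delta_rot": [[0,0,0],[0,0,0],[0,0,0],[0,0,0],[0,0,0]]}}

```text
time: 4.73
tool_pos: [0.5494, 0.1723, 0.0966]
tcp_rot: [1.243, 1.185, -1.221]
wrist_force: [-0.2, -0.1, -0.0]
width: -0.002
```

```bash
python3 -c "
from h import *
st()"
```

```text
{'time': 4.7333, 'q': [0.2611, 0.1896, 1.9589, -0.0008, 0.9782, 1.8654], 'tool_pos': [0.5494, 0.1723, 0.0966], 'tcp_rot': [1.2429, 1.1852, -1.2211], 'wrist_force': [-0.1751, -0.103, -0.0306], 'width': -0.0016}
[[ 0.015  0.999 -0.033]
 [ 0.003 -0.033 -0.999]
 [-1.     0.014 -0.004]]
```

Call:
{"api": "carry_out", "payload": {"offset": [[0,0,0],[0,-0.65,0.15],[0,0,0],[0,0,0],[0,0,0]], "delta_rot": [[0,-0.2,-0.8],[0,0,0],[0,0,0],[0,0,0],[0,0,0]]}}

```text
time: 5.15
tool_pos: [0.5424, 0.171, 0.0963]
tcp_rot: [1.233, 1.193, -1.233]
wrist_force: [-0.3, -0.3, -0.7]
width: 0.0
```

Call:
{"api": "carry_out", "payload": {"offset": [[1.2,0,0],[1.2,0,0],[1.2,0,0],[0,0,0],[0,0,0]], "delta_rot": [[0,0,0],[0,0,0],[0,0,0],[0,0,0],[0,0,0]]}}

```text
time: 5.57
tool_pos: [0.5409, 0.1706, 0.0581]
tcp_rot: [1.231, 1.196, -1.237]
wrist_force: [-0.3, 0.5, -0.0]
width: 0.002
```

Call:
{"api": "carry_out", "payload": {"offset": [[-1.8,0,0],[-1.8,0,0],[0,2.7,-0.2],[0,2.7,-0.2],[0,0,0]], "delta_rot": [[0,0,0],[0,0,0],[0,0,0],[0,0,0],[0,0,0]]}}

```text
time: 5.98
tool_pos: [0.6022, 0.1737, 0.0982]
tcp_rot: [1.238, 1.189, -1.228]
wrist_force: [0.7, -0.7, 0.0]
width: 0.001
```

Call:
{"api": "carry_out", "payload": {"offset": [[1.2,0,0],[1.2,0,0],[1.2,0,0],[0,0,0],[0,0,0]], "delta_rot": [[0,0,0],[0,0,0],[0,0,0],[0,0,0],[0,0,0]]}}

```text
time: 6.4
tool_pos: [0.594, 0.1727, 0.0578]
tcp_rot: [1.23, 1.196, -1.238]
wrist_force: [-0.3, -0.8, 1.2]
width: 0.002
```

Call:
{"api": "carry_out", "payload": {"offset": [[-1.8,0,0],[-1.8,0,0],[0,2.7,-0.2],[0,2.7,-0.2],[0,0,0]], "delta_rot": [[0,0,0],[0,0,0],[0,0,0],[0,0,0],[0,0,0]]}}

```text
time: 6.82
tool_pos: [0.6557, 0.1758, 0.0982]
tcp_rot: [1.238, 1.189, -1.228]
wrist_force: [1.8, 0.9, -0.2]
width: 0.0
```

Call:
{"api": "carry_out", "payload": {"offset": [[1.2,0,0],[1.2,0,0],[1.2,0,0],[0,0,0],[0,0,0]], "delta_rot": [[0,0,0],[0,0,0],[0,0,0],[0,0,0],[0,0,0]]}}

```text
time: 7.23
tool_pos: [0.6481, 0.175, 0.0576]
tcp_rot: [1.23, 1.196, -1.238]
wrist_force: [0.3, -0.2, 0.2]
width: -0.0
```

Call:
{"api": "carry_out", "payload": {"offset": [[-1.8,0,0],[-1.8,0,0],[0,0,-3.2],[0,0,-3.2],[0,0,0]], "delta_rot": [[0,0,0],[0,0,0],[0,0,0],[0,0,0],[0,0,0]]}}

```text
time: 7.65
tool_pos: [0.6534, 0.2445, 0.0979]
tcp_rot: [1.236, 1.195, -1.228]
wrist_force: [-0.0, -0.7, 0.7]
width: 0.002
```

Call:
{"api": "carry_out", "payload": {"offset": [[1.2,-0.4,0],[1.2,0,0],[1.2,0,0],[0,0,0],[0,0,0]], "delta_rot": [[0,0,0],[0,0,0],[0,0,0],[0,0,0],[0,0,0]]}}

```text
time: 8.07
tool_pos: [0.648, 0.2389, 0.0604]
tcp_rot: [1.233, 1.195, -1.236]
wrist_force: [-5.6, 1.8, 10.5]
width: -0.001
```

Call:
{"api": "carry_out", "payload": {"offset": [[-1.8,0,0],[-1.8,0,0],[0,-2.7,0.2],[0,-2.7,0.2],[0,0,0]], "delta_rot": [[0,0,0],[0,0,0],[0,0,0],[0,0,0],[0,0,0]]}}

```text
time: 8.48
tool_pos: [0.5884, 0.2351, 0.093]
tcp_rot: [1.228, 1.197, -1.242]
wrist_force: [-1.1, -0.4, -1.3]
width: 0.0
```

Call:
{"api": "carry_out", "payload": {"offset": [[1.2,0,0],[1.2,0,0],[1.2,0,0],[0,0,0],[0,0,0]], "delta_rot": [[0,0,0],[0,0,0],[0,0,0],[0,0,0],[0,0,0]]}}

```text
time: 8.9
tool_pos: [0.5939, 0.2366, 0.0577]
tcp_rot: [1.231, 1.195, -1.237]
wrist_force: [-0.4, -0.5, 0.0]
width: 0.001
```

Call:
{"api": "carry_out", "payload": {"offset": [[-2,0,0],[-2,0,0],[-2,0,0],[-2,0,0],[-2,0,0]], "delta_rot": [[0,0,0],[0,0,0],[0,0,0],[0,0,0],[0,0,0]], "fingers": 0.2}}

```text
time: 9.32
tool_pos: [0.5955, 0.2374, 0.1615]
tcp_rot: [1.234, 1.193, -1.233]
wrist_force: [0.8, 0.7, -0.2]
width: 0.599
```

Call:
{"api": "carry_out", "payload": {"offset": [[0,0,3.5],[0,0,3.5],[0,0,3.5],[0,0,3.5],[0,0,3.5]], "delta_rot": [[0,0,0],[0,0,0],[0,0,0],[0,0,0],[0,0,0]]}}

```text
time: 9.73
tool_pos: [0.5897, 0.061, 0.1609]
tcp_rot: [1.234, 1.193, -1.232]
wrist_force: [0.9, -0.9, 0.3]
width: 0.602
```

Call:
{"api": "carry_out", "payload": {"offset": [[0,0.25,2.3],[0,0.25,2.3],[0,0.25,2.3],[0,0,0],[0,0,0]], "delta_rot": [[0,0,0],[0,0,0],[0,0,0],[0,0,0],[0,0,0]]}}

```text
time: 10.15
tool_pos: [0.595, -0.008, 0.1607]
tcp_rot: [1.236, 1.192, -1.235]
wrist_force: [-0.1, 0.0, -0.0]
width: 0.599
```

Call:
{"api": "carry_out", "payload": {"offset": [[0,0,0],[0,0,0],[0,0,0],[0,0,0],[0,0,0]], "delta_rot": [[0,0,0],[0,0,0],[0,0,0],[0,0,0],[0,0,0]]}}

```text
time: 10.57
tool_pos: [0.5942, -0.006, 0.1603]
tcp_rot: [1.233, 1.194, -1.233]
wrist_force: [-0.5, 0.5, 0.2]
width: 0.603
```

```bash
python3 -c "
from h import *
st(); im,W=cloud('side'); save('s2.png',cv2.resize(im[80:260,220:440],None,fx=3.2,fy=3.2))"
```

```text
{'time': 10.5667, 'q': [-0.052, 0.1671, 1.8561, 0.0001, 1.1186, 1.5505], 'tool_pos': [0.5942, -0.006, 0.1603], 'tcp_rot': [1.2326, 1.1941, -1.2326], 'wrist_force': [-0.5141, 0.462, 0.2196], 'width': 0.6033}
[[-0.     0.999 -0.032]
 [ 0.    -0.032 -0.999]
 [-1.    -0.    -0.   ]]
```

View pics/s2.png

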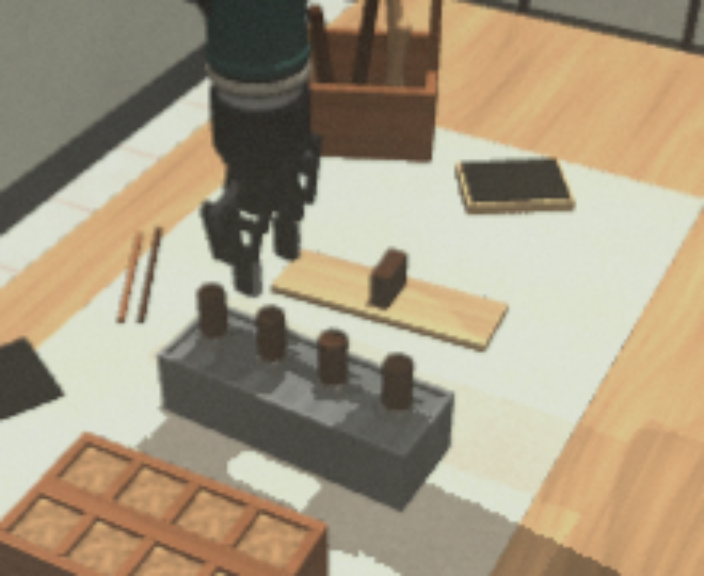

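The open jaws hang directly above the second stamp from the far end, at crop pixel (270,310). I'll descend, grip and pull.

Call:
{"api": "carry_out", "payload": {"offset": [[2,0,0],[2,0,0.1],[2,0,0],[1.2,0,0],[1.1,0,0]], "delta_rot": [[0,0,0],[0,0,0],[0,0,0],[0,0,0],[0,0,0]]}}

```text
time: 11.03
tool_pos: [0.5935, -0.0075, 0.0759]
tcp_rot: [1.233, 1.195, -1.234]
wrist_force: [0.5, 1.0, 0.7]
width: 0.599
```

Call:
{"api": "carry_out", "payload": {"offset": [[0,0,0],[0,0,0],[0,0,0],[0,0,0],[0,0,0]], "delta_rot": [[0,0,0],[0,0,0],[0,0,0],[0,0,0],[0,0,0]], "fingers": -1, "newtons": 90}}

```text
time: 11.45
tool_pos: [0.5943, -0.0083, 0.0776]
tcp_rot: [1.233, 1.193, -1.234]
wrist_force: [-0.7, -2.9, -3.9]
width: 0.287
```

Call:
{"api": "carry_out", "payload": {"offset": [[-0.2,0,0],[-0.2,0,0],[-0.3,0,0],[-0.3,0,0],[0,0,0]], "delta_rot": [[0,0,0],[0,0,0],[0,0,0],[0,0,0],[0,0,0]]}}

```text
time: 11.87
tool_pos: [0.593, -0.0082, 0.0869]
tcp_rot: [1.232, 1.195, -1.236]
wrist_force: [-1.3, -4.6, -11.0]
width: 0.29
```

Call:
{"api": "carry_out", "payload": {"offset": [[-0.6,0,0],[-1,0,0],[-1,0,0],[-1,0,0],[-1,0,0]], "delta_rot": [[0,0,0],[0,0,0],[0,0,0],[0,0,0],[0,0,0]]}}

```text
time: 12.28
tool_pos: [0.594, -0.0077, 0.1343]
tcp_rot: [1.233, 1.194, -1.234]
wrist_force: [0.1, 0.6, -2.7]
width: 0.285
```

Call:
{"api": "carry_out", "payload": {"offset": [[-1.6,0,0],[-1.6,0,0],[-1.6,0,0],[-1.6,0,0],[-1.6,0,0]], "delta_rot": [[0,0,0],[0,0,0],[0,0,0],[0,0,0],[0,0,0]]}}

```text
time: 12.7
tool_pos: [0.5963, -0.0064, 0.2185]
tcp_rot: [1.238, 1.19, -1.227]
wrist_force: [0.6, -0.2, -1.7]
width: 0.283
```

Call:
{"api": "carry_out", "payload": {"offset": [[0,0,0],[0,0,0],[0,0,0],[0,0,0],[0,0,0]], "delta_rot": [[0,0,0],[0,0,0],[0,0,0],[0,0,0],[0,0,0]]}}

```text
time: 13.12
tool_pos: [0.5935, -0.0075, 0.2121]
tcp_rot: [1.233, 1.195, -1.235]
wrist_force: [-0.3, -1.0, -1.5]
width: 0.283
```

```bash
python3 -c "
from h import *
st(); im,W=cloud('side'); save('s3.png',cv2.resize(im[60:260,220:440],None,fx=3,fy=3))"
```

```text
{'time': 13.1167, 'q': [-0.0549, 0.1253, 1.804, 0.0004, 1.2143, 1.5488], 'tool_pos': [0.5935, -0.0075, 0.2121], 'tcp_rot': [1.2328, 1.1952, -1.2347], 'wrist_force': [-0.3031, -1.0243, -1.4976], 'width': 0.2828}
[[-0.002  0.999 -0.033]
 [ 0.    -0.033 -0.999]
 [-1.    -0.002 -0.   ]]
```

View pics/s3.png

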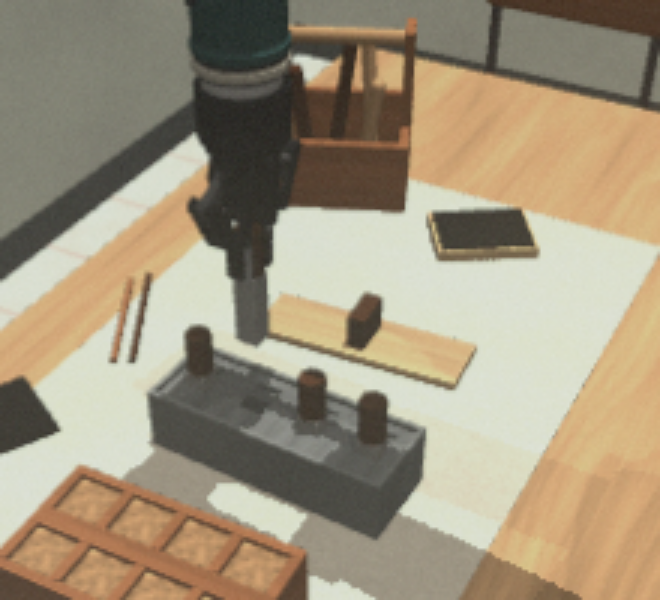

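Call:
{"api": "carry_out", "payload": {"offset": [[0,-0.15,-3.5],[0,-0.15,-3.5],[0,-0.15,-3.5],[0,-0.15,-3.5],[0,-0.15,-3.5]], "delta_rot": [[0,0,0],[0,0,0],[0,0,0],[0,0,0],[0,0,0]]}}

```text
time: 13.58
tool_pos: [0.5919, 0.1687, 0.2123]
tcp_rot: [1.233, 1.194, -1.235]
wrist_force: [1.0, -0.1, -1.8]
width: 0.284
```

Call:
{"api": "carry_out", "payload": {"offset": [[0,0,-2.3],[0,0,-2.3],[0,0,-2.3],[0,0,0],[0,0,0]], "delta_rot": [[0,0,0],[0,0,0],[0,0,0],[0,0,0],[0,0,0]]}}

```text
time: 14.0
tool_pos: [0.5942, 0.2373, 0.2121]
tcp_rot: [1.23, 1.195, -1.233]
wrist_force: [0.8, -0.5, -2.2]
width: 0.282
```

Call:
{"api": "carry_out", "payload": {"offset": [[2,0,0],[2,0,0],[2,0,0],[1,0,0],[0,0,0]], "delta_rot": [[0,0,0],[0,0,0],[0,0,0],[0,0,0],[0,0,0]]}}

```text
time: 14.42
tool_pos: [0.5923, 0.2343, 0.1393]
tcp_rot: [1.229, 1.196, -1.241]
wrist_force: [-0.7, -1.3, -2.3]
width: 0.288
```

Call:
{"api": "carry_out", "payload": {"offset": [[0.5,0,0],[0.5,0,0],[0,0,0],[0,0,0],[0,0,0]], "delta_rot": [[0,0,0],[0,0,0],[0,0,0],[0,0,0],[0,0,0]]}}

```text
time: 14.83
tool_pos: [0.5954, 0.2365, 0.1343]
tcp_rot: [1.234, 1.193, -1.232]
wrist_force: [-0.7, 0.5, -1.4]
width: 0.286
```

Call:
{"api": "carry_out", "payload": {"offset": [[1,0,0],[1,0,0],[1,0,0],[1,0,0],[0,0,0]], "delta_rot": [[0,0,0],[0,0,0],[0,0,0],[0,0,0],[0,0,0]]}}

```text
time: 15.25
tool_pos: [0.5925, 0.2356, 0.0895]
tcp_rot: [1.23, 1.196, -1.238]
wrist_force: [-0.2, 0.4, -1.7]
width: 0.281
```

Call:
{"api": "carry_out", "payload": {"offset": [[0,0,0],[0,0,0],[0,0,0],[0,0,0],[0,0,0]], "delta_rot": [[0,0,0],[0,0,0],[0,0,0],[0,0,0],[0,0,0]], "fingers": 0.1}}

```text
time: 15.67
tool_pos: [0.5954, 0.2365, 0.0942]
tcp_rot: [1.235, 1.193, -1.232]
wrist_force: [0.6, 0.5, 0.2]
width: 0.545
```

Call:
{"api": "carry_out", "payload": {"offset": [[-1,0,0],[-2,0,0],[-2,0,0],[-2,0,0],[0,0,0]], "delta_rot": [[0,0,0],[0,0,0],[0,0,0],[0,0,0],[0,0,0]]}}

```text
time: 16.08
tool_pos: [0.5981, 0.2375, 0.1698]
tcp_rot: [1.24, 1.189, -1.225]
wrist_force: [1.1, 0.3, 1.3]
width: 0.547
```

```bash
python3 -c "
from h import *
from meas import rect
st(); im,W=cloud('top'); save('t1.png',cv2.resize(im[130:270,200:420],None,fx=3,fy=3))
print('placed',rect(W,(205,150,285,255),.1,.145)); print('bar',rect(W,(360,175,415,222),.035,.06)); print('block',rect(W,(205,150,280,255),.06,.08))"
```

```text
{'time': 16.0833, 'q': [0.3393, 0.2425, 1.7467, 0.0, 1.1427, 1.9431], 'tool_pos': [0.5981, 0.2375, 0.1698], 'tcp_rot': [1.2403, 1.1892, -1.2251], 'wrist_force': [1.0775, 0.2896, 1.3339], 'width': 0.5468}
[[ 0.009  0.999 -0.033]
 [ 0.003 -0.033 -0.999]
 [-1.     0.009 -0.004]]
placed (array([0., 0.]), array([0., 0.]), 0.0, 0, np.float64(nan))
bar (array([ 579.1, -209.4]), array([22.4, 50.5]), 3.74, 140, np.float64(0.0499))
block (array([566.9, 203.4]), array([226.3, 128.1]), 2.0, 2077, np.float64(0.0679))
  return _methods._mean(a, axis=axis, dtype=dtype,
  ret = ret.dtype.type(ret / rcount)
```

View pics/t1.png

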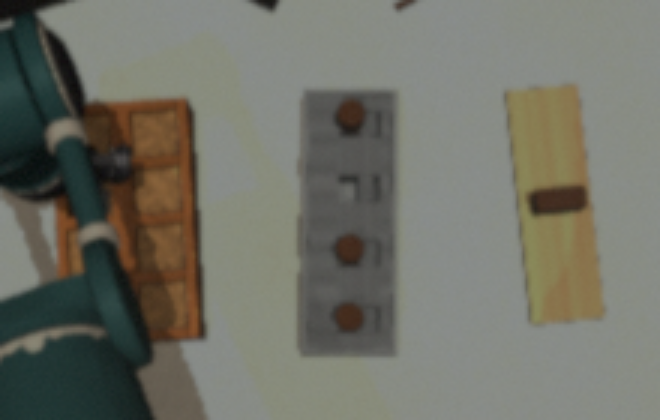

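Call:
{"api": "carry_out", "payload": {"offset": [[0,0.7,3.5],[0,0.7,3.5],[0,0.7,3.5],[0,0.7,3.5],[0,0.7,3.5]], "delta_rot": [[0,0,0],[0,0,0],[0,0,0],[0,0,0],[0,0,0]], "fingers": 0.2}}

```text
time: 16.55
tool_pos: [0.6233, 0.0588, 0.1623]
tcp_rot: [1.232, 1.195, -1.234]
wrist_force: [1.5, -0.2, 0.8]
width: 0.6
```

Call:
{"api": "carry_out", "payload": {"offset": [[0,1.15,2.3],[0,1.15,2.3],[0,1.15,2.3],[0,0,0],[0,0,0]], "delta_rot": [[0,0,0],[0,0,0],[0,0,0],[0,0,0],[0,0,0]]}}

```text
time: 16.97
tool_pos: [0.6558, -0.0111, 0.1622]
tcp_rot: [1.235, 1.194, -1.236]
wrist_force: [-0.7, 0.3, -1.2]
width: 0.599
```

Call:
{"api": "carry_out", "payload": {"offset": [[0,0,0],[0,0,0],[0,0,0],[0,0,0],[0,0,0]], "delta_rot": [[0,0,0],[0,0,0],[0,0,0],[0,0,0],[0,0,0]]}}

```text
time: 17.38
tool_pos: [0.656, -0.0089, 0.1634]
tcp_rot: [1.233, 1.194, -1.233]
wrist_force: [0.1, 0.4, 0.5]
width: 0.598
```

```bash
python3 -c "
from h import *
from meas import rect
st(); im,W=cloud('side')
print('placed',rect(W,(205,170,330,300),.1,.145),rect(W,(205,170,330,300),.122,.145))"
```

```text
{'time': 17.3833, 'q': [-0.0516, 0.2763, 1.7168, 0.0001, 1.1486, 1.5509], 'tool_pos': [0.656, -0.0089, 0.1634], 'tcp_rot': [1.2326, 1.1941, -1.2326], 'wrist_force': [0.1417, 0.4369, 0.528], 'width': 0.5981}
[[-0.     0.999 -0.032]
 [ 0.    -0.032 -0.999]
 [-1.    -0.    -0.   ]]
placed (array([620.5, 102.1]), array([273.3, 143.3]), 75.88, 348, np.float64(0.1196)) (array([566.4, 104.2]), array([140.1, 268.1]), 14.23, 121, np.float64(0.1289))
```

Call:
{"api": "carry_out", "payload": {"offset": [[2,0,0.15],[2,0,0],[2,0,0],[1.6,0,0],[1,0,0]], "delta_rot": [[0,0,0],[0,0,0],[0,0,0],[0,0,0],[0,0,0]]}}

```text
time: 17.85
tool_pos: [0.6547, -0.011, 0.075]
tcp_rot: [1.232, 1.196, -1.235]
wrist_force: [-0.2, -0.6, -0.3]
width: 0.602
```

Call:
{"api": "carry_out", "payload": {"offset": [[0,0,0],[0,0,0],[0,0,0],[0,0,0],[0,0,0]], "delta_rot": [[0,0,0],[0,0,0],[0,0,0],[0,0,0],[0,0,0]], "fingers": -1}}

```text
time: 18.27
tool_pos: [0.6562, -0.0109, 0.0777]
tcp_rot: [1.234, 1.194, -1.233]
wrist_force: [-0.8, 2.4, -3.6]
width: 0.286
```

Call:
{"api": "carry_out", "payload": {"offset": [[-0.2,0,0],[-0.2,0,0],[-0.3,0,0],[-0.3,0,0],[0,0,0]], "delta_rot": [[0,0,0],[0,0,0],[0,0,0],[0,0,0],[0,0,0]]}}

```text
time: 18.68
tool_pos: [0.656, -0.011, 0.0879]
tcp_rot: [1.234, 1.194, -1.234]
wrist_force: [-1.2, 3.8, -4.5]
width: 0.279
```

Call:
{"api": "carry_out", "payload": {"offset": [[-0.6,0,0],[-1,0,0],[-1,0,0],[-1,0,0],[-1,0,0]], "delta_rot": [[0,0,0],[0,0,0],[0,0,0],[0,0,0],[0,0,0]]}}

```text
time: 19.1
tool_pos: [0.6568, -0.0116, 0.1354]
tcp_rot: [1.234, 1.192, -1.232]
wrist_force: [-0.2, 0.0, -1.7]
width: 0.283
```

Call:
{"api": "carry_out", "payload": {"offset": [[-2,0,0],[-2,0,0],[-2,0,0],[-2,0,0],[0,0,0]], "delta_rot": [[0,0,0],[0,0,0],[0,0,0],[0,0,0],[0,0,0]]}}

```text
time: 19.52
tool_pos: [0.6606, -0.0129, 0.2223]
tcp_rot: [1.238, 1.181, -1.225]
wrist_force: [0.8, 0.8, -0.3]
width: 0.287
```

Call:
{"api": "carry_out", "payload": {"offset": [[0,-0.23,-3.7],[0,-0.23,-3.7],[0,-0.23,-3.7],[0,-0.23,-3.7],[0,-0.23,-3.7]], "delta_rot": [[0,0,0],[0,0,0],[0,0,0],[0,0,0],[0,0,0]]}}

```text
time: 19.93
tool_pos: [0.6512, 0.1745, 0.2141]
tcp_rot: [1.234, 1.19, -1.233]
wrist_force: [0.6, -0.2, -2.0]
width: 0.284
```

Call:
{"api": "carry_out", "payload": {"offset": [[0,0,0],[0,0,0],[0,0,0],[1,0,0],[1.5,0,0]], "delta_rot": [[0,0,0],[0,0,0],[0,0,0],[0,0,0],[0,0,0]]}}

```text
time: 20.35
tool_pos: [0.6527, 0.1725, 0.1901]
tcp_rot: [1.237, 1.189, -1.231]
wrist_force: [-0.2, -0.3, -2.5]
width: 0.282
```

Call:
{"api": "carry_out", "payload": {"offset": [[1.5,0,0],[1.5,0,0],[1.5,0,0],[1,0,0],[0,0,0]], "delta_rot": [[0,0,0],[0,0,0],[0,0,0],[0,0,0],[0,0,0]]}}

```text
time: 20.77
tool_pos: [0.6488, 0.1718, 0.1296]
tcp_rot: [1.231, 1.195, -1.24]
wrist_force: [-1.0, 1.2, -1.6]
width: 0.286
```

Call:
{"api": "carry_out", "payload": {"offset": [[0,0,0],[0,0,0],[0,0,0],[0,0,0],[0,0,0]], "delta_rot": [[0,0,0],[0,0,0],[0,0,0],[0,0,0],[0,0,0]]}}

```text
time: 21.18
tool_pos: [0.6515, 0.1741, 0.1345]
tcp_rot: [1.235, 1.192, -1.232]
wrist_force: [1.0, -0.2, -1.4]
width: 0.28
```

Call:
{"api": "carry_out", "payload": {"offset": [[1,0,0],[1,0,0],[1,0,0],[1.1,0,0],[0,0,0]], "delta_rot": [[0,0,0],[0,0,0],[0,0,0],[0,0,0],[0,0,0]]}}

```text
time: 21.6
tool_pos: [0.6481, 0.1734, 0.088]
tcp_rot: [1.229, 1.197, -1.239]
wrist_force: [-0.4, 0.6, -2.0]
width: 0.287
```

Call:
{"api": "carry_out", "payload": {"offset": [[0,0,0],[0,0,0],[0,0,0],[0,0,0],[0,0,0]], "delta_rot": [[0,0,0],[0,0,0],[0,0,0],[0,0,0],[0,0,0]], "fingers": 0.1}}

```text
time: 22.02
tool_pos: [0.6514, 0.1741, 0.0933]
tcp_rot: [1.234, 1.193, -1.232]
wrist_force: [-0.5, -0.3, 0.2]
width: 0.553
```

Call:
{"api": "carry_out", "payload": {"offset": [[-1,0,0],[-2,0,0],[-2,0,0],[-2,0,0],[0,0,0]], "delta_rot": [[0,0,0],[0,0,0],[0,0,0],[0,0,0],[0,0,0]]}}

```text
time: 22.43
tool_pos: [0.6542, 0.1748, 0.1691]
tcp_rot: [1.24, 1.188, -1.225]
wrist_force: [0.4, -0.1, 1.1]
width: 0.552
```

Call:
{"api": "carry_out", "payload": {"offset": [[0,-1.9,3.05],[0,-1.9,3.05],[0,-1.9,3.05],[0,-1.9,3.05],[0,-1.9,3.05]], "delta_rot": [[0,0,0],[0,0,0],[0,0,0],[0,0,0],[0,0,0]], "fingers": 0.2}}

```text
time: 22.85
tool_pos: [0.5496, 0.0236, 0.1624]
tcp_rot: [1.233, 1.193, -1.233]
wrist_force: [0.5, -0.4, -0.3]
width: 0.602
```

Call:
{"api": "carry_out", "payload": {"offset": [[0,-1.9,3.05],[0,0,0],[0,0,0],[0,0,0],[0,0,0]], "delta_rot": [[0,0,0],[0,0,0],[0,0,0],[0,0,0],[0,0,0]]}}

```text
time: 23.27
tool_pos: [0.5317, -0.0044, 0.1627]
tcp_rot: [1.234, 1.193, -1.232]
wrist_force: [-0.5, -0.2, 0.2]
width: 0.604
```

```bash
python3 -c "
from h import *
st(); im,W=cloud('side'); save('s4.png',cv2.resize(im[80:310,190:410],None,fx=2.6,fy=2.6))"
```

```text
{'time': 23.2667, 'q': [-0.0555, 0.0471, 1.9841, 0.0005, 1.1092, 1.5475], 'tool_pos': [0.5317, -0.0044, 0.1627], 'tcp_rot': [1.2338, 1.1931, -1.2319], 'wrist_force': [-0.4509, -0.176, 0.2308], 'width': 0.6036}
[[ 0.001  0.999 -0.032]
 [ 0.    -0.032 -0.999]
 [-1.     0.001 -0.   ]]
```

View pics/s4.png

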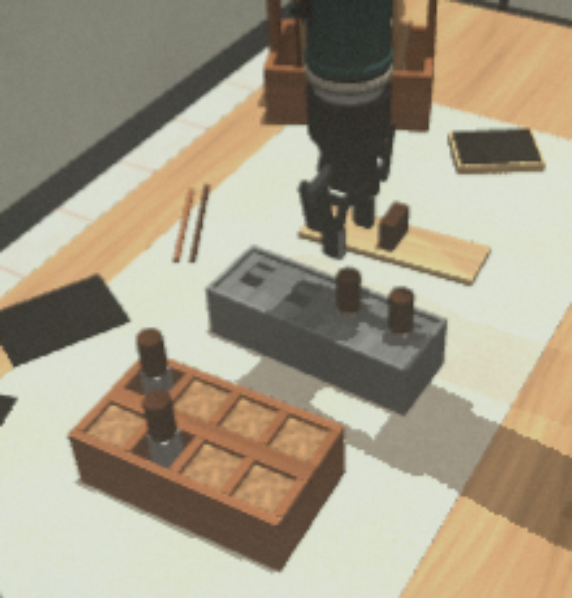

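Call:
{"api": "carry_out", "payload": {"offset": [[2,0,0.05],[2,0,0],[2,0,0],[1.6,0,0],[1,0,0]], "delta_rot": [[0,0,0],[0,0,0],[0,0,0],[0,0,0],[0,0,0]]}}

```text
time: 23.73
tool_pos: [0.5301, -0.0045, 0.0741]
tcp_rot: [1.231, 1.197, -1.234]
wrist_force: [0.0, -0.4, 0.2]
width: 0.599
```

Call:
{"api": "carry_out", "payload": {"offset": [[0,0,0],[0,0,0],[0,0,0],[0,0,0],[0,0,0]], "delta_rot": [[0,0,0],[0,0,0],[0,0,0],[0,0,0],[0,0,0]], "fingers": -1}}

```text
time: 24.15
tool_pos: [0.531, -0.0061, 0.0766]
tcp_rot: [1.233, 1.193, -1.233]
wrist_force: [1.1, -3.0, -5.0]
width: 0.285
```

Call:
{"api": "carry_out", "payload": {"offset": [[-0.2,0,0],[-0.2,0,0],[-0.3,0,0],[-0.3,0,0],[0,0,0]], "delta_rot": [[0,0,0],[0,0,0],[0,0,0],[0,0,0],[0,0,0]]}}

```text
time: 24.57
tool_pos: [0.5297, -0.0059, 0.0861]
tcp_rot: [1.232, 1.195, -1.235]
wrist_force: [-2.2, -3.5, -8.5]
width: 0.283
```

Call:
{"api": "carry_out", "payload": {"offset": [[-0.6,0,0],[-1,0,0],[-1,0,0],[-1,0,0],[-1,0,0]], "delta_rot": [[0,0,0],[0,0,0],[0,0,0],[0,0,0],[0,0,0]]}}

```text
time: 24.98
tool_pos: [0.5314, -0.0054, 0.1344]
tcp_rot: [1.235, 1.193, -1.232]
wrist_force: [0.5, -0.4, -2.2]
width: 0.287
```

Call:
{"api": "carry_out", "payload": {"offset": [[-2,0,0],[-2,0,0],[-2,0,0],[-2,0,0],[0,0,0]], "delta_rot": [[0,0,0],[0,0,0],[0,0,0],[0,0,0],[0,0,0]]}}

```text
time: 25.4
tool_pos: [0.5362, -0.0048, 0.2215]
tcp_rot: [1.242, 1.183, -1.221]
wrist_force: [1.9, -0.6, -1.2]
width: 0.283
```

Call:
{"api": "carry_out", "payload": {"offset": [[0,1.2,-3.6],[0,1.2,-3.6],[0,1.2,-3.6],[0,1.2,-3.6],[0,1.2,-3.6]], "delta_rot": [[0,0,0],[0,0,0],[0,0,0],[0,0,0],[0,0,0]]}}

```text
time: 25.82
tool_pos: [0.5979, 0.175, 0.214]
tcp_rot: [1.237, 1.193, -1.23]
wrist_force: [0.5, -1.2, -0.9]
width: 0.284
```

Call:
{"api": "carry_out", "payload": {"offset": [[0,0,0],[0,0,0],[0,0,0],[0,0,0],[0,0,0]], "delta_rot": [[0,0,0],[0,0,0],[0,0,0],[0,0,0],[0,0,0]]}}

```text
time: 26.23
tool_pos: [0.5965, 0.1713, 0.2126]
tcp_rot: [1.235, 1.193, -1.234]
wrist_force: [0.1, 0.9, -2.1]
width: 0.282
```

Call:
{"api": "carry_out", "payload": {"offset": [[2,0,-0.1],[2,0,0],[2,0,0],[1,0,0],[1,0,0]], "delta_rot": [[0,0,0],[0,0,0],[0,0,0],[0,0,0],[0,0,0]]}}

```text
time: 26.65
tool_pos: [0.596, 0.1721, 0.1313]
tcp_rot: [1.234, 1.194, -1.236]
wrist_force: [0.2, -0.0, -0.9]
width: 0.282
```

Call:
{"api": "carry_out", "payload": {"offset": [[1,0,0],[1,0,0],[1,0,0],[0.9,0,0],[0,0,0]], "delta_rot": [[0,0,0],[0,0,0],[0,0,0],[0,0,0],[0,0,0]]}}

```text
time: 27.07
tool_pos: [0.5956, 0.173, 0.0911]
tcp_rot: [1.232, 1.195, -1.236]
wrist_force: [-0.4, -0.1, -2.1]
width: 0.286
```

Call:
{"api": "carry_out", "payload": {"offset": [[0,0,0],[0,0,0],[0,0,0],[0,0,0],[0,0,0]], "delta_rot": [[0,0,0],[0,0,0],[0,0,0],[0,0,0],[0,0,0]]}}

```text
time: 27.48
tool_pos: [0.5971, 0.1734, 0.0939]
tcp_rot: [1.234, 1.193, -1.232]
wrist_force: [0.2, 0.4, -1.8]
width: 0.281
```

Call:
{"api": "carry_out", "payload": {"offset": [[0,0,0],[0,0,0],[0,0,0],[0,0,0],[0,0,0]], "delta_rot": [[0,0,0],[0,0,0],[0,0,0],[0,0,0],[0,0,0]], "fingers": 0.1}}

```text
time: 27.9
tool_pos: [0.5969, 0.1732, 0.0935]
tcp_rot: [1.234, 1.193, -1.233]
wrist_force: [0.3, -0.4, -0.1]
width: 0.552
```

Call:
{"api": "carry_out", "payload": {"offset": [[-1,0,0],[-2,0,0],[-2,0,0],[-2,0,0],[0,0,0]], "delta_rot": [[0,0,0],[0,0,0],[0,0,0],[0,0,0],[0,0,0]]}}

```text
time: 28.32
tool_pos: [0.6, 0.1741, 0.1693]
tcp_rot: [1.239, 1.189, -1.226]
wrist_force: [0.5, -0.5, 1.9]
width: 0.554
```

Call:
{"api": "carry_out", "payload": {"offset": [[0,-2,3],[0,-2,3],[0,-2,3],[0,-2,3],[0,-2,3]], "delta_rot": [[0,0,0],[0,0,0],[0,0,0],[0,0,0],[0,0,0]], "fingers": 0.2}}

```text
time: 28.73
tool_pos: [0.4905, 0.0256, 0.1631]
tcp_rot: [1.233, 1.194, -1.233]
wrist_force: [0.8, -0.6, 1.2]
width: 0.602
```

Call:
{"api": "carry_out", "payload": {"offset": [[0,-2.1,3],[0,0,0],[0,0,0],[0,0,0],[0,0,0]], "delta_rot": [[0,0,0],[0,0,0],[0,0,0],[0,0,0],[0,0,0]]}}

```text
time: 29.15
tool_pos: [0.4708, -0.002, 0.1636]
tcp_rot: [1.234, 1.193, -1.232]
wrist_force: [1.3, 0.2, 0.5]
width: 0.602
```

Call:
{"api": "carry_out", "payload": {"offset": [[2,0,0],[2,0,0],[2,0,0],[1.6,0,0],[1,0,0]], "delta_rot": [[0,0,0],[0,0,0],[0,0,0],[0,0,0],[0,0,0]]}}

```text
time: 29.57
tool_pos: [0.4694, -0.0015, 0.0753]
tcp_rot: [1.231, 1.196, -1.234]
wrist_force: [-0.4, -0.5, 0.7]
width: 0.597
```

Call:
{"api": "carry_out", "payload": {"offset": [[0,0,0],[0,0,0],[0,0,0],[0,0,0],[0,0,0]], "delta_rot": [[0,0,0],[0,0,0],[0,0,0],[0,0,0],[0,0,0]], "fingers": -1}}

```text
time: 29.98
tool_pos: [0.4699, -0.0037, 0.0776]
tcp_rot: [1.231, 1.192, -1.234]
wrist_force: [0.0, -5.8, -5.4]
width: 0.285
```

Call:
{"api": "carry_out", "payload": {"offset": [[-0.2,0,0],[-0.2,0,0],[-0.3,0,0],[-0.3,0,0],[0,0,0]], "delta_rot": [[0,0,0],[0,0,0],[0,0,0],[0,0,0],[0,0,0]]}}

```text
time: 30.4
tool_pos: [0.4685, -0.0036, 0.0866]
tcp_rot: [1.23, 1.194, -1.236]
wrist_force: [-1.9, -4.8, -8.5]
width: 0.283
```

Call:
{"api": "carry_out", "payload": {"offset": [[-0.6,0,0],[-1,0,0],[-1,0,0],[-1,0,0],[-1,0,0]], "delta_rot": [[0,0,0],[0,0,0],[0,0,0],[0,0,0],[0,0,0]]}}

```text
time: 30.82
tool_pos: [0.4691, -0.0029, 0.1337]
tcp_rot: [1.232, 1.194, -1.235]
wrist_force: [-1.0, 0.3, -2.2]
width: 0.286
```

Call:
{"api": "carry_out", "payload": {"offset": [[-2,0,0],[-2,0,0],[-2,0,0],[-2,0,0],[0,0,0]], "delta_rot": [[0,0,0],[0,0,0],[0,0,0],[0,0,0],[0,0,0]]}}

```text
time: 31.23
tool_pos: [0.4745, -0.002, 0.2211]
tcp_rot: [1.24, 1.184, -1.223]
wrist_force: [-0.3, -0.7, -0.7]
width: 0.28
```

Call:
{"api": "carry_out", "payload": {"offset": [[0,0,0],[0,0,0],[0,0,0],[0,0,0],[0,0,0]], "delta_rot": [[0,0,0],[0,0,0],[0,0,0],[0,0,0],[0,0,0]]}}

```text
time: 31.65
tool_pos: [0.469, -0.0026, 0.2119]
tcp_rot: [1.233, 1.195, -1.235]
wrist_force: [0.4, 0.1, -0.2]
width: 0.284
```

Call:
{"api": "carry_out", "payload": {"offset": [[0,1.35,-3.5],[0,1.35,-3.5],[0,1.35,-3.5],[0,1.35,-3.5],[0,1.35,-3.5]], "delta_rot": [[0,0,0],[0,0,0],[0,0,0],[0,0,0],[0,0,0]]}}

```text
time: 32.07
tool_pos: [0.5431, 0.1715, 0.2123]
tcp_rot: [1.233, 1.194, -1.235]
wrist_force: [0.3, 0.4, -1.4]
width: 0.284
```

Call:
{"api": "carry_out", "payload": {"offset": [[0,0,0],[0,0,0],[0,0,0],[0,0,0],[0,0,0]], "delta_rot": [[0,0,0],[0,0,0],[0,0,0],[0,0,0],[0,0,0]]}}

```text
time: 32.48
tool_pos: [0.5426, 0.1688, 0.213]
tcp_rot: [1.234, 1.193, -1.235]
wrist_force: [0.0, -0.2, -1.6]
width: 0.285
```

```bash
python3 -c "
from h import *
st(); im,W=cloud('side'); save('s5.png',cv2.resize(im[80:310,190:410],None,fx=2.6,fy=2.6))"
```

```text
{'time': 32.4833, 'q': [0.258, 0.076, 1.8565, -0.0003, 1.2099, 1.8632], 'tool_pos': [0.5426, 0.1688, 0.213], 'tcp_rot': [1.2338, 1.1929, -1.2351], 'wrist_force': [0.0066, -0.2077, -1.6278], 'width': 0.2848}
[[-0.001  0.999 -0.034]
 [-0.    -0.034 -0.999]
 [-1.    -0.001  0.   ]]
```

View pics/s5.png

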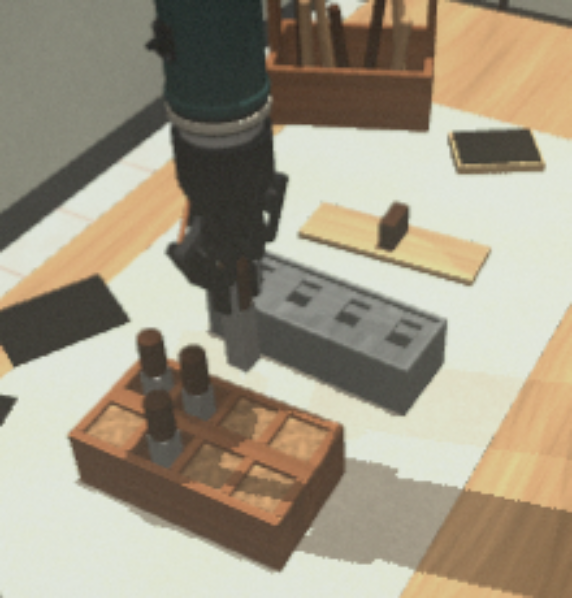

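Three stamps stand down in their wells and the fourth hangs over well B. The case is empty. I'll lower and release.

Call:
{"api": "carry_out", "payload": {"offset": [[2,0,-0.2],[2,0,0],[2,0,0],[1,0,0],[1,0,0]], "delta_rot": [[0,0,0],[0,0,0],[0,0,0],[0,0,0],[0,0,0]]}}

```text
time: 32.95
tool_pos: [0.5424, 0.1711, 0.1323]
tcp_rot: [1.233, 1.194, -1.235]
wrist_force: [0.6, 0.8, -0.2]
width: 0.285
```

Call:
{"api": "carry_out", "payload": {"offset": [[1,0,0],[1,0,0],[1,0,0],[0.9,0,0],[0,0,0]], "delta_rot": [[0,0,0],[0,0,0],[0,0,0],[0,0,0],[0,0,0]]}}

```text
time: 33.37
tool_pos: [0.542, 0.1717, 0.0922]
tcp_rot: [1.232, 1.195, -1.236]
wrist_force: [-0.7, -0.2, -1.8]
width: 0.281
```

Call:
{"api": "carry_out", "payload": {"offset": [[0,0,0],[0,0,0],[0,0,0],[0,0,0],[0,0,0]], "delta_rot": [[0,0,0],[0,0,0],[0,0,0],[0,0,0],[0,0,0]]}}

```text
time: 33.78
tool_pos: [0.5436, 0.1722, 0.0949]
tcp_rot: [1.234, 1.193, -1.232]
wrist_force: [0.9, 0.7, -1.8]
width: 0.281
```

Call:
{"api": "carry_out", "payload": {"offset": [[0,0,0],[0,0,0],[0,0,0],[0,0,0],[0,0,0]], "delta_rot": [[0,0,0],[0,0,0],[0,0,0],[0,0,0],[0,0,0]], "fingers": 0.1}}

```text
time: 34.2
tool_pos: [0.5433, 0.172, 0.0945]
tcp_rot: [1.234, 1.193, -1.233]
wrist_force: [0.3, 0.4, -0.4]
width: 0.554
```

Call:
{"api": "carry_out", "payload": {"offset": [[-1,0,0],[-2,0,0],[-2,0,0],[-2,0,0],[-2,0,0]], "delta_rot": [[0,0,0],[0,0,0],[0,0,0],[0,0,0],[0,0,0]]}}

```text
time: 34.62
tool_pos: [0.5432, 0.172, 0.186]
tcp_rot: [1.234, 1.193, -1.233]
wrist_force: [-0.1, 0.5, 0.1]
width: 0.553
```

Call:
{"api": "carry_out", "payload": {"offset": [[0,0,4],[0,0,4],[0,0,4],[0,0,4],[0,0,4]], "delta_rot": [[0,0,0],[0,0,0],[0,0,0],[0,0,0],[0,0,0]], "fingers": 1}}

```text
time: 35.03
tool_pos: [0.5364, -0.0295, 0.1855]
tcp_rot: [1.233, 1.193, -1.232]
wrist_force: [0.0, 0.2, 0.0]
width: 1.001
```

```bash
python3 -c "
from h import *
from meas import rect
st(); im,W=cloud('top'); S=cloud('side')[1]
print('bar',rect(W,(350,165,425,232),.035,.06),'side',rect(S,(315,140,370,190),.03,.06))
print('lid',rect(W,(352,145,422,250),.006,.0145))
print('case',rect(W,(292,150,342,258),.055,.075))
print('block',rect(W,(205,150,280,255),.06,.08))
save('t2.png',cv2.resize(im[140:260,200:420],None,fx=3,fy=3))"
```

```text
{'time': 35.0333, 'q': [-0.1012, 0.0369, 1.9502, -0.0, 1.153, 1.5018], 'tool_pos': [0.5364, -0.0295, 0.1855], 'tcp_rot': [1.2334, 1.1926, -1.2319], 'wrist_force': [0.0373, 0.2019, 0.0364], 'width': 1.0015}
[[ 0.001  0.999 -0.032]
 [-0.    -0.032 -0.999]
 [-1.     0.001  0.   ]]
bar (array([ 579. , -209.8]), array([22.6, 52.5]), 4.97, 141, np.float64(0.05)) side (array([ 581.3, -207.2]), array([22.2, 50.6]), 2.88, 115, np.float64(0.0488))
lid (array([ 582.4, -218.2]), array([206.4, 309.2]), 88.49, 1823, np.float64(0.0095))
case (array([562.1,  -8.9]), array([ 88.3, 247.6]), 88.7, 963, np.float64(0.0623))
block (array([567.1, 203.6]), array([226.8, 128.6]), 2.16, 2742, np.float64(0.0687))
```

View pics/t2.png

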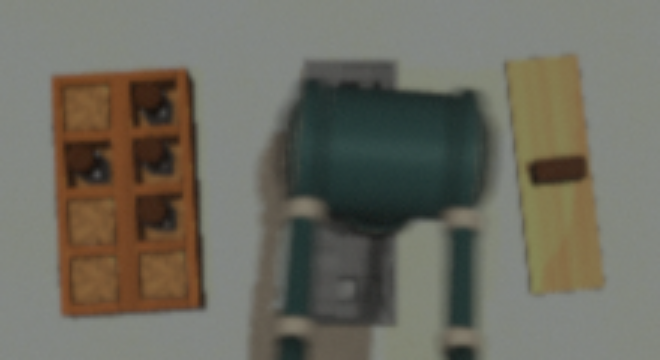

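All four stamps are down in their wells, with handles at crop pixels (155,100), (85,160), (157,155) and (155,213). The lid is at (555,175) and hasn't been knocked. I'll refine its yaw next.

```bash
cat > lid.py <<'E'
from h import *
def fit(P,ax,c=(580,-209)):
    xy=P[:,:2]*1000
    (ce,s,a)=cv2.minAreaRect(xy.astype(np.float32)); return np.round(ce,1),np.round(s,1),round(a,2),len(P)
def lid(W,S):
    for n,A in(('top',W),('side',S)):
        P=A.reshape(-1,3); P=P[np.isfinite(P[:,2])]
        m=(P[:,2]>.006)&(P[:,2]<.016)&(abs(P[:,0]-.58)<.15)&(abs(P[:,1]+.21)<.055)
        print(n,'lid',fit(P[m],0))
        b=(P[:,2]>.04)&(P[:,2]<.06)&(abs(P[:,0]-.58)<.07)&(abs(P[:,1]+.21)<.08); print(n,'bar',fit(P[b],0))
        q=P[m][:,:2]-np.median(P[m][:,:2],0); w,v=np.linalg.eigh(q.T@q); d=v[:,1]; print('pca yaw',np.degrees(np.arctan2(d[1],d[0])))
lid(cloud('top')[1],cloud('side')[1])
E
python3 lid.py
```

```text
top lid (array([ 579.6, -210.2]), array([108. , 296.9]), 89.97, 1640)
top bar (array([ 579.2, -209.2]), array([22.4, 51.1]), 4.17, 136)
pca yaw -177.09471360841096
side lid (array([ 582.4, -208.4]), array([232.3,  76.9]), 4.6, 888)
side bar (array([ 581.8, -207. ]), array([22.7, 49.9]), 5.2, 89)
pca yaw -173.6422317974148
```

Call:
{"api": "carry_out", "payload": {"offset": [[0,1,3.55],[0,1,3.55],[0,1,3.55],[0,1,3.55],[0,1,3.55]], "delta_rot": [[0,0,0],[0,0,0],[0,0,0],[0,0,0],[0,0,0]]}}

```text
time: 35.65
tool_pos: [0.5817, -0.2065, 0.1847]
tcp_rot: [1.232, 1.195, -1.231]
wrist_force: [0.3, 0.3, -0.2]
width: 0.999
```

Call:
{"api": "carry_out", "payload": {"offset": [[2,0,0],[2,0,0],[2,0,0],[2,0,0],[1,0,0]], "delta_rot": [[-3.2,0,0],[-3.2,0,0],[0,0,0],[0,0,0],[0,0,0]]}}

```text
time: 36.07
tool_pos: [0.5797, -0.2046, 0.0916]
tcp_rot: [1.15, 1.25, -1.151]
wrist_force: [-0.4, 0.5, -0.8]
width: 1.0
```

Call:
{"api": "carry_out", "payload": {"offset": [[0,0,0],[0,0,0],[0,0,0],[0,0,0],[0,0,0]], "delta_rot": [[0,0,0],[0,0,0],[0,0,0],[0,0,0],[0,0,0]]}}

```text
time: 36.48
tool_pos: [0.5818, -0.2071, 0.096]
tcp_rot: [1.151, 1.243, -1.149]
wrist_force: [-0.4, -0.7, -0.6]
width: 1.001
```

```bash
python3 -c "
from h import *
st()
im,W=cloud('side'); save('s6.png',cv2.resize(im[90:200,270:410],None,fx=5,fy=5))"
```

```text
{'time': 36.4833, 'q': [-0.3824, 0.2706, 1.8592, 0.0, 1.009, 1.1094], 'tool_pos': [0.5818, -0.2071, 0.096], 'tcp_rot': [1.1512, 1.2428, -1.1495], 'wrist_force': [-0.4466, -0.6997, -0.6309], 'width': 1.0014}
[[ 0.003  0.997  0.079]
 [-0.001  0.079 -0.997]
 [-1.     0.003  0.001]]
```

View pics/s6.png

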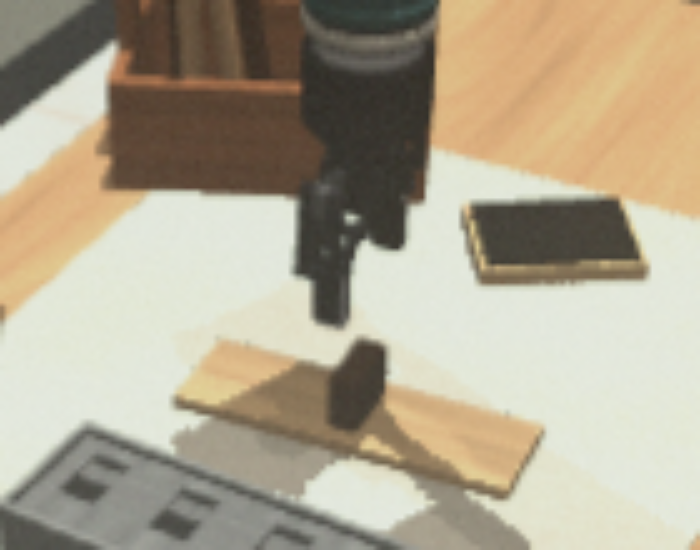

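Call:
{"api": "carry_out", "payload": {"offset": [[2,-0.1,0.1],[2,0,0],[1.5,0,0],[1,0,0],[1,0,0]], "delta_rot": [[0,0,0],[0,0,0],[0,0,0],[0,0,0],[0,0,0]]}}

```text
time: 36.95
tool_pos: [0.5798, -0.2082, 0.0189]
tcp_rot: [1.151, 1.245, -1.151]
wrist_force: [-1.0, -0.9, -0.6]
width: 0.998
```

Call:
{"api": "carry_out", "payload": {"offset": [[0,0,0],[0,0,0],[0,0,0],[0,0,0],[0,0,0]], "delta_rot": [[0,0,0],[0,0,0],[0,0,0],[0,0,0],[0,0,0]]}}

```text
time: 37.37
tool_pos: [0.5806, -0.2084, 0.0204]
tcp_rot: [1.151, 1.243, -1.15]
wrist_force: [-0.1, 0.7, -0.2]
width: 0.993
```

Call:
{"api": "carry_out", "payload": {"offset": [[0,0,0],[0,0,0],[0,0,0],[0,0,0],[0,0,0]], "delta_rot": [[0,0,0],[0,0,0],[0,0,0],[0,0,0],[0,0,0]], "fingers": -1, "newtons": 70}}

```text
time: 37.78
tool_pos: [0.5804, -0.2084, 0.02]
tcp_rot: [1.151, 1.244, -1.15]
wrist_force: [-0.2, 0.1, 4.0]
width: 0.572
```

Call:
{"api": "carry_out", "payload": {"offset": [[0,0,0],[0,0,0],[0,0,0],[0,0,0],[0,0,0]], "delta_rot": [[0,0,0],[0,0,0],[0,0,0],[0,0,0],[0,0,0]]}}

```text
time: 38.2
tool_pos: [0.5804, -0.2084, 0.02]
tcp_rot: [1.151, 1.244, -1.15]
wrist_force: [-0.4, -0.4, 5.4]
width: 0.575
```

Call:
{"api": "carry_out", "payload": {"offset": [[-1,0,0],[-2,0,0],[-2,0,0],[-2,0,0],[-2,0,0]], "delta_rot": [[0,0,0],[0,0,0],[0,0,0],[0,0,0],[0,0,0]]}}

```text
time: 38.62
tool_pos: [0.5783, -0.2073, 0.1091]
tcp_rot: [1.151, 1.249, -1.152]
wrist_force: [0.2, 0.0, -2.1]
width: 0.567
```

Call:
{"api": "carry_out", "payload": {"offset": [[-1,0,0],[-1,0,0],[0,0,0],[0,0,0],[0,0,0]], "delta_rot": [[3.2,0,0],[3.2,0,0],[0,0,0],[0,0,0],[0,0,0]]}}

```text
time: 39.03
tool_pos: [0.5787, -0.2075, 0.128]
tcp_rot: [1.232, 1.196, -1.234]
wrist_force: [0.2, 0.1, -3.3]
width: 0.575
```

```bash
python3 -c "
from h import *
st()
im,W=cloud('side'); save('s7.png',cv2.resize(im[60:240,250:410],None,fx=3.3,fy=3.3)); np.save('s7.npy',W)
P=W.reshape(-1,3); P=P[np.isfinite(P[:,2])]
m=(P[:,2]>.095)&(P[:,2]<.135)&(abs(P[:,0]-.58)<.15)&(abs(P[:,1]+.21)<.06); Q=P[m]
print(len(Q),cv2.minAreaRect((Q[:,:2]*1000).astype(np.float32)))
F=P[m&(P[:,2]<.125)]; A=np.c_[F[:,:2],np.ones(len(F))]; print(np.linalg.lstsq(A,F[:,2],rcond=None)[0], np.percentile(F[:,2],[5,50,95]))"
```

```text
{'time': 39.0333, 'q': [-0.3849, 0.2357, 1.8376, 0.0001, 1.0707, 1.2175], 'tool_pos': [0.5787, -0.2075, 0.128], 'tcp_rot': [1.2321, 1.1964, -1.2336], 'wrist_force': [0.2322, 0.0637, -3.2847], 'width': 0.5751}
[[-0.002  0.999 -0.032]
 [ 0.001 -0.032 -1.   ]
 [-1.    -0.002 -0.001]]
1096 ((581.00634765625, -206.0382080078125), (77.6731948852539, 233.9059600830078), 87.85506439208984)
[-0.00313986 -0.03775165  0.11231802] [0.11197978 0.11851675 0.1209585 ]
```

View pics/s7.png

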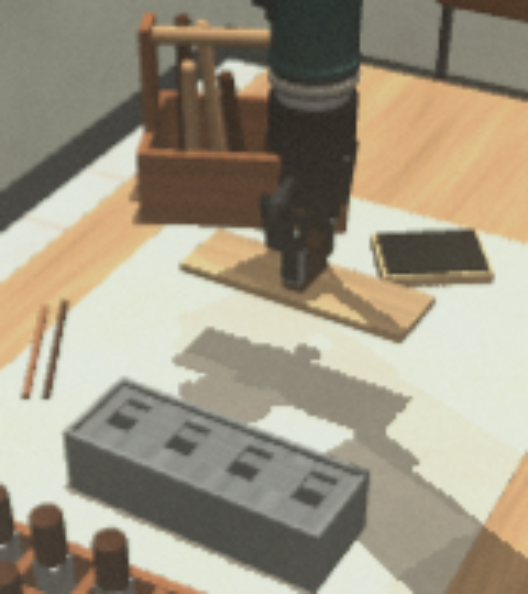

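The lid hangs level in the jaws, and its fitted yaw is about -2.1°. I'll check the empty case with the same camera.

```bash
python3 -c "
from h import *
W=np.load('s7.npy'); T=cloud('top')[1]
for A in (W,T):
    P=A.reshape(-1,3); P=P[np.isfinite(P[:,2])]
    m=(P[:,2]>.063)&(P[:,2]<.075)&(abs(P[:,0]-.562)<.16)&(abs(P[:,1]+.007)<.07); print(m.sum(),cv2.minAreaRect((P[m][:,:2]*1000).astype(np.float32)))
    m=(P[:,2]>.052)&(P[:,2]<.075)&(abs(P[:,0]-.562)<.16)&(abs(P[:,1]+.007)<.07); print(m.sum(),cv2.minAreaRect((P[m][:,:2]*1000).astype(np.float32)))
m=(P[:,2]>.10)&(P[:,2]<.13)&(abs(P[:,0]-.58)<.15)&(abs(P[:,1]+.21)<.06);print('lid top cam',cv2.minAreaRect((P[m][:,:2]*1000).astype(np.float32)))
st()"
```

```text
721 ((565.3033447265625, -7.2507171630859375), (94.85224151611328, 252.55908203125), 87.7311782836914)
2234 ((565.3740844726562, -6.8228302001953125), (95.01850891113281, 252.62535095214844), 87.97305297851562)
952 ((562.2061157226562, -7.0972137451171875), (89.95984649658203, 247.45803833007812), 88.1933364868164)
2548 ((562.3455810546875, -7.1693267822265625), (90.24646759033203, 247.8029022216797), 88.15093994140625)
lid top cam ((594.051513671875, -207.00193786621094), (71.40283966064453, 200.25457763671875), 88.06143188476562)
{'time': 39.1333, 'q': [-0.3849, 0.2362, 1.8376, 0.0, 1.0706, 1.218], 'tool_pos': [0.5786, -0.2075, 0.1277], 'tcp_rot': [1.2324, 1.1966, -1.2343], 'wrist_force': [0.4115, 0.2133, -1.6995], 'width': 0.574}
[[-0.003  0.999 -0.032]
 [ 0.001 -0.032 -0.999]
 [-1.    -0.003 -0.001]]
```

Call:
{"api": "carry_out", "payload": {"offset": [[0,-0.4,-3.3],[0,-0.4,-3.3],[0,-0.4,-3.3],[0,-0.4,-3.3],[0,-0.4,-3.3]], "delta_rot": [[0,0,0],[0,0,0],[0,0,0],[0,0,0],[0,0,0]]}}

```text
time: 39.55
tool_pos: [0.564, -0.0411, 0.1281]
tcp_rot: [1.233, 1.195, -1.235]
wrist_force: [0.7, 0.6, -2.6]
width: 0.568
```

Call:
{"api": "carry_out", "payload": {"offset": [[0,-0.25,-2],[0,0,-1.4],[0,0,0],[0,0,0],[0,0,0]], "delta_rot": [[0,0,0],[0,0,0],[0,0,0],[0,0,0],[0,0,0]]}}

```text
time: 39.97
tool_pos: [0.5639, -0.0092, 0.1289]
tcp_rot: [1.233, 1.193, -1.234]
wrist_force: [-0.4, -0.0, -1.2]
width: 0.572
```

Call:
{"api": "carry_out", "payload": {"offset": [[0,0,0],[0,0,0],[0,0,0],[0,0,0],[0,0,0]], "delta_rot": [[0,0,0],[0,0,0],[0,0,0],[0,0,0],[0,0,0]]}}

```text
time: 40.38
tool_pos: [0.5639, -0.0089, 0.1293]
tcp_rot: [1.234, 1.193, -1.234]
wrist_force: [-0.0, -0.8, -2.5]
width: 0.572
```

```bash
python3 -c "
from h import *
st()
im,W=cloud('side'); save('s8.png',cv2.resize(im[100:260,240:400],None,fx=3.7,fy=3.7))
P=W.reshape(-1,3); P=P[np.isfinite(P[:,2])]
m=(P[:,2]>.095)&(P[:,2]<.135)&(abs(P[:,0]-.565)<.15)&(abs(P[:,1]+.01)<.06)
print(cv2.minAreaRect((P[m][:,:2]*1000).astype(np.float32)))"
```

```text
{'time': 40.3833, 'q': [-0.0599, 0.1415, 1.9475, -0.0001, 1.0525, 1.5446], 'tool_pos': [0.5639, -0.0089, 0.1293], 'tcp_rot': [1.2339, 1.193, -1.234], 'wrist_force': [-0.0426, -0.7808, -2.5269], 'width': 0.5722}
[[ 0.     0.999 -0.034]
 [-0.    -0.034 -0.999]
 [-1.     0.     0.   ]]
((566.5509033203125, -7.575977325439453), (75.79359436035156, 233.03233337402344), 87.81221771240234)
```

View pics/s8.png

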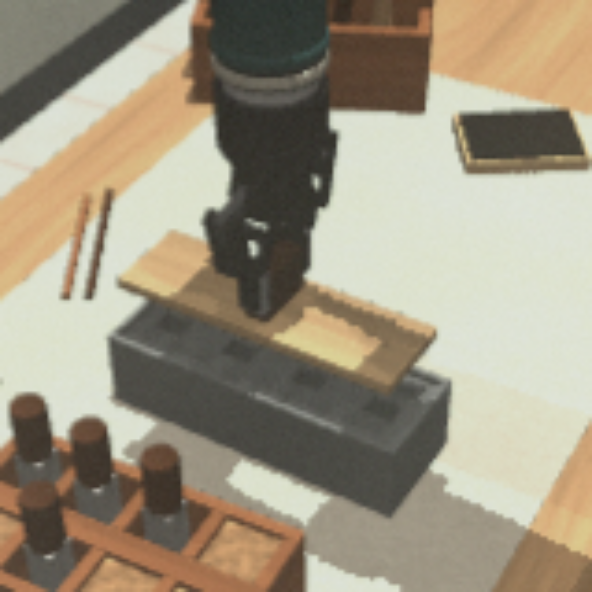

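Call:
{"api": "carry_out", "payload": {"offset": [[0,-0.15,-0.1],[1.2,0,0],[1.2,0,0],[0.8,0,0],[0,0,0]], "delta_rot": [[0,0,0],[0,0,0],[0,0,0],[0,0,0],[0,0,0]]}}

```text
time: 40.85
tool_pos: [0.5596, -0.0071, 0.0937]
tcp_rot: [1.231, 1.198, -1.238]
wrist_force: [-0.9, 1.3, -3.3]
width: 0.574
```

Call:
{"api": "carry_out", "payload": {"offset": [[0.4,0,0],[0.4,0,0],[0.2,0,0],[0.2,0,0],[0.2,0,0]], "delta_rot": [[0,0,0],[0,0,0],[0,0,0],[0,0,0],[0,0,0]]}}

```text
time: 41.27
tool_pos: [0.5626, -0.0074, 0.0834]
tcp_rot: [1.234, 1.193, -1.233]
wrist_force: [0.7, 0.0, -2.3]
width: 0.572
```

Call:
{"api": "carry_out", "payload": {"offset": [[0,0,0],[0,0,0],[0,0,0],[0,0,0],[0,0,0]], "delta_rot": [[0,0,0],[0,0,0],[0,0,0],[0,0,0],[0,0,0]]}}

```text
time: 41.68
tool_pos: [0.5625, -0.0074, 0.0835]
tcp_rot: [1.234, 1.193, -1.233]
wrist_force: [-0.4, 0.6, -2.6]
width: 0.57
```

Call:
{"api": "carry_out", "payload": {"offset": [[0.1,0,0],[0.1,0,0],[0,0,0],[0,0,0],[0,0,0]], "delta_rot": [[0,0,0],[0,0,0],[0,0,0],[0,0,0],[0,0,0]]}}

```text
time: 42.1
tool_pos: [0.5623, -0.0074, 0.0812]
tcp_rot: [1.233, 1.194, -1.234]
wrist_force: [0.5, -0.1, -1.4]
width: 0.574
```

Call:
{"api": "carry_out", "payload": {"offset": [[0,0,0],[0,0,0],[0,0,0],[0,0,0],[0,0,0]], "delta_rot": [[0,0,0],[0,0,0],[0,0,0],[0,0,0],[0,0,0]], "fingers": 0.8}}

```text
time: 42.52
tool_pos: [0.5626, -0.0074, 0.0816]
tcp_rot: [1.234, 1.193, -1.233]
wrist_force: [0.1, 0.3, 0.2]
width: 0.896
```

Call:
{"api": "carry_out", "payload": {"offset": [[-0.5,0,0],[-1.5,0,0],[-2,0,0],[-2,0,0],[-2,0,0]], "delta_rot": [[0,0,0],[0,0,0],[0,0,0],[0,0,0],[0,0,0]]}}

```text
time: 42.93
tool_pos: [0.5622, -0.0073, 0.1623]
tcp_rot: [1.233, 1.194, -1.234]
wrist_force: [0.3, 0.7, 0.1]
width: 0.903
```

Call:
{"api": "carry_out", "payload": {"offset": [[-2,0,0],[0,0,3.5],[0,0,3.5],[0,0,3.5],[0,0,3.5]], "delta_rot": [[0,0,0],[0,0,0],[0,0,0],[0,0,0],[0,0,0]]}}

```text
time: 43.35
tool_pos: [0.5578, -0.1485, 0.1823]
tcp_rot: [1.233, 1.193, -1.232]
wrist_force: [-0.3, -1.7, -0.7]
width: 0.904
```

Call:
{"api": "carry_out", "payload": {"offset": [[0,0,3.5],[0,0,3.5],[0,0,3.5],[0,0,3.5],[0,0,3.5]], "delta_rot": [[0,0,0],[0,0,0],[0,0,0],[0,0,0],[0,0,0]]}}

```text
time: 43.77
tool_pos: [0.5517, -0.324, 0.1818]
tcp_rot: [1.234, 1.193, -1.233]
wrist_force: [0.8, -0.6, 0.6]
width: 0.903
```

```bash
python3 -c "
from h import *
from meas import rect
st()
for n in('side','top'):
    im,W=cloud(n)
    if n=='side': save('s9.png',cv2.resize(im[100:310,190:410],None,fx=2.8,fy=2.8))
    P=W.reshape(-1,3); P=P[np.isfinite(P[:,2])]
    R=lambda m: cv2.minAreaRect((P[m][:,:2]*1000).astype(np.float32))
    near=(abs(P[:,0]-.563)<.15)&(abs(P[:,1]+.007)<.06)
    L=near&(P[:,2]>.0685)&(P[:,2]<.08); print(n,'lid',R(L),'z',np.percentile(P[L][:,2],[5,50,95]))
    F=P[L]; print('tilt',np.linalg.lstsq(np.c_[F[:,:2],np.ones(len(F))],F[:,2],rcond=None)[0][:2])
    print('bar',R(near&(P[:,2]>.10)), np.median(P[near&(P[:,2]>.105)][:,2]))
    for c in((.5428,.1709),(.5968,.1731),(.6507,.1752),(.5942,.2371)):
        m=(np.hypot(P[:,0]-c[0],P[:,1]-c[1])<.025)&(P[:,2]>.1); print('stamp',m.sum(),np.round(np.percentile(P[m][:,2],95),4))
"
```

```text
{'time': 43.7667, 'q': [-0.5699, 0.2318, 1.7367, 0.0001, 1.1726, 1.034], 'tool_pos': [0.5517, -0.324, 0.1818], 'tcp_rot': [1.2336, 1.1928, -1.2333], 'wrist_force': [0.8075, -0.6427, 0.6136], 'width': 0.9033}
[[ 0.     0.999 -0.033]
 [-0.    -0.033 -0.999]
 [-1.     0.     0.   ]]
side lid ((564.100341796875, -5.231281280517578), (90.62102508544922, 250.2364501953125), 88.17204284667969) z [0.06910853 0.07162924 0.0740136 ]
tilt [-0.00063968 -0.0031036 ]
bar ((563.3612060546875, -4.895851135253906), (49.64188766479492, 22.572168350219727), 84.12889099121094) 0.1110757327040077
stamp 156 0.1322
stamp 153 0.1319
stamp 148 0.1314
stamp 166 0.1317
top lid ((561.71484375, -7.0097808837890625), (89.6502456665039, 246.54434204101562), 88.1873550415039) z [0.06889044 0.07173363 0.07635645]
tilt [-0.00012227  0.00265189]
bar ((560.9508056640625, -7.69084358215332), (46.54823684692383, 21.677350997924805), 88.13590240478516) 0.11156874394113461
stamp 85 0.1342
stamp 85 0.1335
stamp 87 0.1341
stamp 87 0.1333
```

View pics/s9.png

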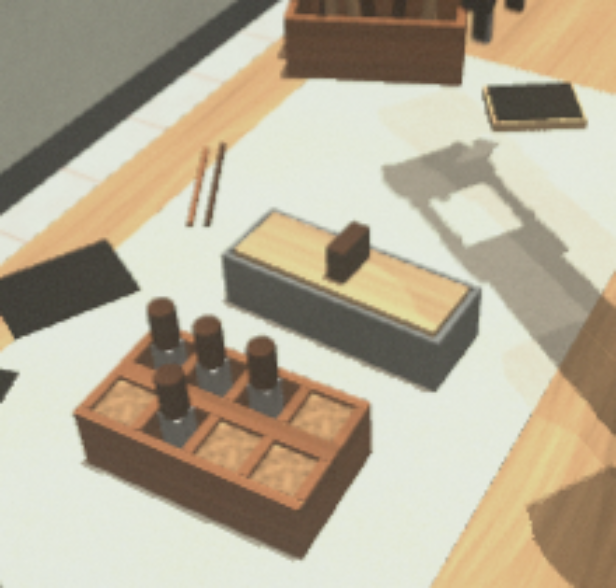

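The lid sits flat inside the case wall, with its bar at crop pixel (347,250), and all four stamps are down. I'm handing it in.

```bash
python3 -c "
from workcell import *
print(finish_job())"
```

```text
the job is handed in; nothing more can be done
None
```

The job is handed in. All four stamps stand in free wells of the block, and the lid is seated on the empty case. The hand-in reported no verdict.

**Wells:** I pressed five covers lightly with the shut fingers. Four gave way freely. One (the far-x, +y corner of the block) resisted with about 10 N, so I left it alone. I did not press the other three.

**Stamps:** All four came out with a straight pull; the highest force read was about 11 N, and no wiggling was needed. Their handle tops now measure about 131–134 mm above the table. That is roughly the 130 mm expected with the foot 15 mm up.

**Lid:** I gripped it by the ends of its bar, turned it to the case's angle and lowered it into the recess.
- **Height:** its top measures about 71.5 mm and the bar's top about 111 mm, so the underside is near 61.5 mm (57 to 64.5 mm allowed).
- **Tilt:** about 0.003 rad (limit 0.03).
- **Centre:** within about 2 mm of the case's centre (limit 8 mm).
- **Yaw:** the last rectangle fits picked up the case rim as well, so they don't measure the lid's yaw alone. The bar fits gave -1.9° and -5.9°, which disagree. The case is at about -2°, and with only 4 mm play a side the lid could not sit inside the wall at -5.9°.

I saw no sign that the bystanders moved, and the arm ended clear of everything. The whole run took about 44 s.

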